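# Hang a slide rack on the swinging drop hook of a dip coater

## Task

The drop hook of the dip coater is still swinging: bring it to rest with a light touch, then hang the slide rack by its bail in the hook, pressed fully home past the spring gate so that the gate snaps shut over the bail, and prove the seat by keeping it pressed down in the hook with about 10 N for a moment. Then let go so that the rack hangs level and still over the drip tray. The hook hangs from a small load cell, so never push on it with more than 15 N; carry the rack upright, and leave the other things on the bench where they stand.

Things in the scene. Friction and masses are not known exactly. Their poses are not given: they have to be found in the camera images.
- dip_coater: bench dip coater, fixed: white base box, column 430 mm high, 24 mm wide arm (underside 320 mm up) reaching forward to a clevis that carries the hook. Origin: bench point plumb under the hook pin. -x points from column to the hook's mouth side (roughly at the robot), y along the pin, z up. Base box x +100 to +230 mm; arm ends 11 mm in front of the pin. Pushes on it or its hook: under 15 N
- hook_pin (a point): centre of the horizontal clevis pin (along the coater's y) on which the hook swings, 300 mm above the bench; does not move
- drop_hook (a joint): swing of the hook about its pin, rad; 0 = plumb, positive = bottom swung to the coater's -x side (mouth side). 120 g, nearly frictionless: left alone it swings on for more than a minute, period about 0.6 s, 0.2 to 0.4 rad either way. One contact on the mouth side of the shank, held a little past plumb, stops it: it comes to rest leaning there with some 0.1 N
- shank (a point): point on the axis of the hook's shank, 60 mm below the pin at swing 0. The hook is 7 mm round steel; its shank is straight from the pin to 78 mm below it, then the neck sets back 15 mm to +x and runs into the bend
- hook_seat (a point): where the axis of a seated bail wire lies in the bottom of the bend, 116.5 mm below the pin, with the hook's axes (at swing 0 those of the coater). Bend: 11.5 mm inner radius about a centre 108 mm below the pin; lowest outside point of the hook 126.5 mm below the pin
- hook_tip (a point): centre of the rounded end (3.5 mm radius) of the hook's tip, which flares outwards: 22 mm in front (-x) of the shank line, 95.5 mm below the pin. The mouth is entered from above, between tip and shank, where the gate slopes down from the neck to the inside of the tip
- gate (a joint): spring gate of the hook, rad: 0 = shut, 0.95 = fully open into the bend. Steel flap 10 mm wide, 27 mm long, pivoted on the neck 86 mm below the pin, 9 mm behind the shank line. A bail wire pressed down between gate and tip opens it at about 4 to 10 N; the rack's weight is not enough. It snaps shut over the wire only about 6 mm above the seat; on the seat the hook stops the wire firmly
- slide_rack: white microscope-slide rack, 110 x 86 x 36 mm, 0.13 to 0.25 kg, with a 6 mm steel wire bail standing rigidly across its middle (in its y-z plane, 81 mm wide) and a grip lug on each end wall. Origin: centre of its underside; x through the lugs, y along the bail, z up. The same both ways round; hangs level from the middle of its bail
- bail_mid (a point): axis of the bail wire at its middle, 118 mm above the rack's underside; the wire is level for 10 mm to either side and drops 3 to 5 mm farther out. 82 mm free height between it and the rack's top
- lug_front (a point): middle of the lug at the rack's -x end, towards the robot: 72 mm from the rack's middle, 27 mm above its underside. An upright tab 10 mm thick along y, 33 mm long along x, 10 to 40 mm above the underside; grip across the 10 mm, from above, tilted so that the gripper leans away from the bail and clear of hook and arm
- thermal_cycler: white thermal cycler, fixed, between the rack and the coater: 385 x 230 x 205 mm (length along x); origin: under its middle. To be kept clear of
- drip_tray: flat plastic tray 170 x 85 x 26 mm under the hook, loose; origin: centre of its underside, its long side (y) along the coater's x. To be left alone
- petri_dishes: two stacked petri dishes, 82 mm across, 22 mm high, to be left alone; origin: centre of the underside
- tube_rack: white tube rack with small tubes, 78 x 146 x 50 mm, to be left alone; origin: centre of the underside
- small_bottle: brown bottle with black cap, 58 mm across, 115 mm high, to be left alone; origin: centre of the underside
- timer: small white bench timer, 47 x 68 x 66 mm, to be left alone; origin: centre of the underside
- marker: marker pen 134 mm long, 12 mm thick, lying, to be left alone; origin: centre of the underside
- beaker: small glass beaker 51 mm across, 69 mm high, to be left alone; origin: centre of the underside

How it is judged:
By the outcome, as a careful person would: the job done as asked, in the order asked, and still so for the second after the job is handed in, with the robot touching nothing.
It also fails if it takes over 72 s, if anything falls off the work surface, if the arm or the gripper's body presses on something with over 40 N, if the wrist force passes 120 N, or if a joint passes its speed limit or range.

## Robot

A 7-joint arm with a two-finger parallel gripper is mounted at the origin on a cart in front of the work surface, level with it; the furniture and walls round the work are solid. World frame = base frame: x ahead of the robot, y to its left, z up, the work surface at z = 0. Lengths are in m, angles in degrees, forces in N, time in s.
With the tool pointing down it reaches from about 0.425 to 0.95 m from the base axis. Payload 16.7 kg.
Tool frame: the origin (TCP) lies midway between the tips of the shut fingers; the grasp point (between the pads) lies 19 mm behind it; z points along the fingers, x is the direction in which the jaws open and shut, and the axes are right-handed (so a half turn about z gives the same grasp; the last joint's range is limited). The gripper opens to 94 mm and grips with 3 to 60 N. Pads are 16 mm wide; open, the fingers measure 119 mm over their backs; the gripper's body (75 mm by 177 mm) begins 78 mm behind the grasp point.
Start: joints at [-75.831, 24.414, 4.234, 92.017, -1.954, 63.644, -3.845], TCP at [0.261, 0.623, 0.205] pointing down, gripper open.
Joint ranges: [-163.25, 163.25], [-28.42, 122.38], [-70.27, 78.77], [12.13, 141.07], [-58.53, 238.53], [9.26, 117.41], [-156.51, 156.51]. Speed limits (degrees/s): [108.29, 108.29, 136.94, 136.94, 172.46, 172.46, 172.46].

## Interface

Orientations are given as [roll, pitch, yaw] about the fixed x, y, z axes, in that order (R = Rz(yaw) Ry(pitch) Rx(roll)).
In Python, from station import telemetry, snapshot, get_calibration, sign_off, finder gives the robot as it stands. The module is installed in compiled form; this text tells all that it offers.
- The arm moves only by the shell command python3 -m handwheel 'ROWS' [OPENING] [FORCE]. ROWS is JSON, a list of rows, each an object with "delta_pos": the shift along the tool's x, y, z in m, a list of three; "spin": the turn about the tool's z in rad. In form: [{"delta_pos": [dx, dy, dz], "spin": spin}, ...]. A call has 1 to 5 rows; each row is the pose to reach, as a shift and turn from the pose measured when the call began, along the tool's axes at that moment; what a row does not reach only later rows make up. A row lasts 1/8 s, in which the tool goes at most 62.5 mm and 10.7 degrees, less where a joint would pass 70% of its speed; a pose out of reach is approached as far as the arm can. A call with a gripper value outside its range is refused whole. OPENING is the opening, from -1 (shut) to 1 (fully open), set as the call begins (- or left out, the last holds). The fingers move at their own pace and stop on an object; FORCE is the grip in N (left out, the last holds). Time passes only in rows, so rows that repeat a pose let the fingers close. It gives the time, the measured TCP pose, the force and the opening at its end, in the units of the state.
- telemetry.get_state(): the state, without advancing time (a new reading comes with each control period).
- snapshot(name): name is "scene" or "top" or "wrist"; returns the picture (480x640x3 uint8, red, green, blue); there is no depth.
- get_calibration(name): a dict with "fx", "fy", "cx", "cy" (pixels), "world_to_cam" (4x4, takes a point from world to camera coordinates). Camera axes: x right, y up, looking along -z (the intrinsics and any distortion apply to the point x, -y, -z); pixel columns grow to the right and rows downward; lengths in m; the calibration is good to about 2 mm. A picture is of the moment at which its call begins: read the wrist's pose just before it. get_calibration takes no time and is no camera call; for the wrist camera it gives the pose at the moment of the call.
- sign_off(): hands the job in, once; it reports no verdict.
Trained networks look in the newest picture that a camera, given by its name, has taken for a name from the list of things; names that differ only in an ending like _2 or _b are one class to them, and where a whole thing is asked for, a point or a joint stands for the part that bears it (a point fixed in the world has none). Each returns a list of dicts, best first, with "score" (0 to 1); they miss things now and then, are a little off and sometimes report something else, mostly with a low value. They report only what shows in the picture. A call takes as long as a camera call.
- finder.spot_in(thing, camera): "extent" ([centre column, centre row, width, height] as shares, 0 to 1, of the picture: columns of its width, rows of its height, round what is visible of it).
- finder.mark_of(thing, camera): "position" ([column, row] as shares, 0 to 1, of the picture: columns of its width, rows of its height: a listed point, or the origin of a listed thing).
The state is a dict: "t": time; "joints": joint angles; "qd": joint speeds; "tau": joint torques, N m; "ee_pos": TCP position; "orientation": TCP orientation; "contact_force": force on the tool from outside, world axes, zero at the start; "ft_torque": the same for the moment, N m; "grip_width": opening from 0.0 (shut) to 1.0 (fully open).
Only numpy, scipy, OpenCV 4.12 (cv2) and the standard library are available. Lean on these libraries where they do the work, as an engineer would, in place of code of your own. Each camera call takes 0.05 s, during which the arm holds its last target.

## Working session

There is one attempt and no reset: what is moved stays moved. The work goes in short steps, Python scripts to look and compute and a shell command to move; the robot and the scene stay as the last step left them, time stands still between calls to the robot, and variables do not carry over. Pictures are saved under pics/ and viewed, and the job is handed in when it is done.

```bash
mkdir -p pics; ls; python3 - <<'E'
from station import telemetry, snapshot, get_calibration
import cv2
print(telemetry.get_state())
for n in("scene","top","wrist"):
    im=snapshot(n); cv2.imwrite(f"pics/{n}0.png",im[:,:,::-1]); 
    c=get_calibration(n); print(n,c)
E
```

```text
pics
{'t': 0.0, 'joints': array([-75.830229  ,  24.44896535,   4.2308812 ,  92.05139085,
        -1.95552975,  63.6425819 ,  -3.84417548]), 'qd': array([ 0.03086349, -0.00491312, -0.04898368,  0.11526806,  0.0673171 ,
       -0.02601418, -0.02749375]), 'tau': array([-2.30860118e-03, -9.35821223e+01,  3.66549142e+00, -4.54223979e+01,
       -4.89125296e-02,  1.99361960e-02,  1.80420561e-04]), 'ee_pos': array([0.26072135, 0.62215255, 0.20478989]), 'orientation': array([1.79996577e+02, 7.07263814e-02, 6.72627241e+01]), 'contact_force': array([ 0.13870551,  0.0332717 , -0.10734623]), 'ft_torque': array([ 0.02014025, -0.00056951,  0.00805466]), 'grip_width': 0.9969392720553414}
scene {'fx': 456.9574086498912, 'fy': 456.9574086498912, 'cx': 321.3072038672137, 'cy': 240.29123603657843, 'world_to_cam': array([[ 0.8668766 , -0.4979663 ,  0.02354842, -0.47627312],
       [ 0.26734088,  0.50422746,  0.82114769, -0.35941177],
       [-0.42077763, -0.70553826,  0.57022973, -1.57981395],
       [ 0.        ,  0.        ,  0.        ,  1.        ]])}
top {'fx': 530.1797447452936, 'fy': 530.1797447452936, 'cx': 312.7149916901821, 'cy': 239.5194573368201, 'world_to_cam': array([[ 0.00252039, -0.99999247,  0.0029518 ,  0.09122988],
       [ 0.98252118,  0.00302576,  0.18612625, -0.61095415],
       [-0.18613378,  0.0024311 ,  0.9825214 , -1.61072616],
       [ 0.        ,  0.        ,  0.        ,  1.        ]])}
wrist {'fx': 331.0987649805116, 'fy': 331.0987649805116, 'cx': 318.6574042172745, 'cy': 239.04021887342776, 'world_to_cam': array([[ 0.38706583,  0.92205109, -0.00135123, -0.67355253],
       [-0.89574409,  0.3756741 , -0.23772146,  0.02553885],
       [-0.21868371,  0.09322421,  0.97133243, -0.39061492],
       [ 0.        ,  0.        ,  0.        ,  1.        ]])}
```

View pics/scene0.png

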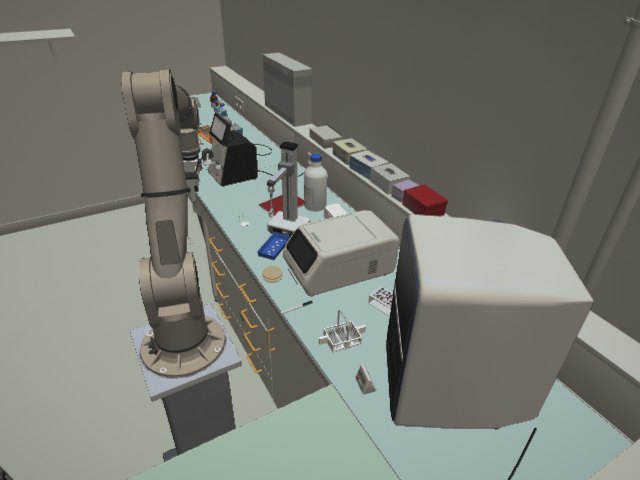

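View pics/top0.png

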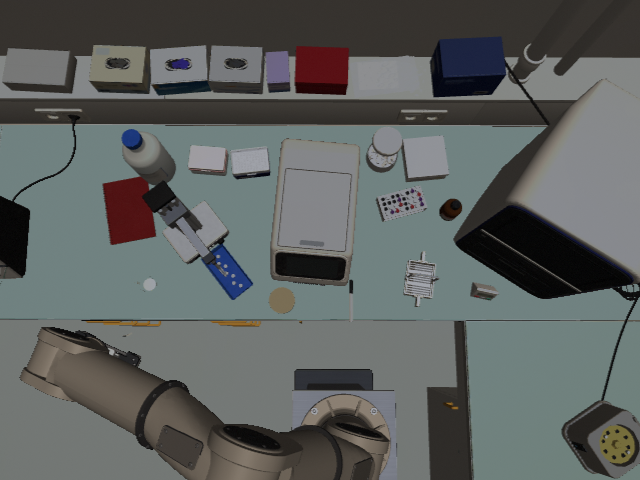

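View pics/wrist0.png

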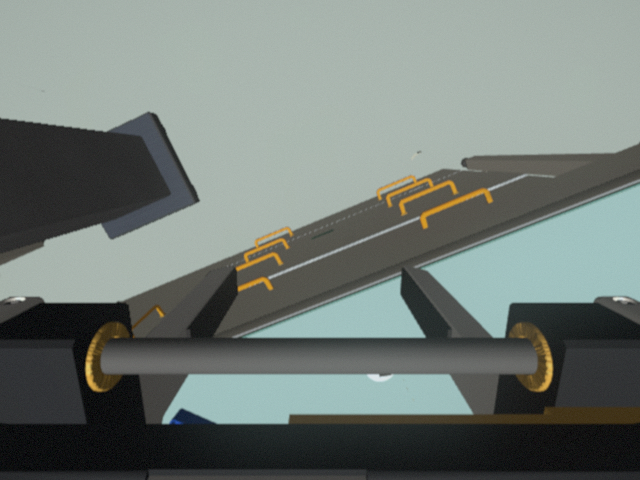

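```bash
cat > h.py <<'E'
import numpy as np, cv2
from station import telemetry, snapshot, get_calibration, sign_off, finder
from scipy.optimize import least_squares
from scipy.spatial.transform import Rotation as Ro
C={n:get_calibration(n) for n in("scene","top")}
def proj(n,P,c=None):
    c=c or C[n]; W=c['world_to_cam']; p=(W[:3,:3]@np.atleast_2d(P).T).T+W[:3,3]
    return np.c_[c['cx']+c['fx']*p[:,0]/-p[:,2], c['cy']-c['fy']*p[:,1]/-p[:,2]]
def ray(n,uv,c=None):
    c=c or C[n]; W=c['world_to_cam']; R=W[:3,:3]; o=-R.T@W[:3,3]
    d=R.T@np.array([(uv[0]-c['cx'])/c['fx'],-(uv[1]-c['cy'])/c['fy'],-1.]); return o,d/np.linalg.norm(d)
def onz(n,uv,z,c=None):
    o,d=ray(n,uv,c); return o+d*(z-o[2])/d[2]
def tri(obs):
    A=np.zeros((3,3));b=np.zeros(3)
    for n,uv in obs:
        o,d=ray(n,uv) ; M=np.eye(3)-np.outer(d,d); A+=M;b+=M@o
    p=np.linalg.solve(A,b)
    return p,[float(np.linalg.norm(proj(n,p)[0]-uv)) for n,uv in obs]
def mark(t,n,k=1):
    r=finder.mark_of(t,n); 
    return [(np.round(np.array(x['position'])*[640,480],1),round(x['score'],2)) for x in r[:k]]
E
python3 - <<'E'
from h import *
for n in("top","scene"): snapshot(n)
for t in["dip_coater","hook_pin","hook_tip","shank","slide_rack","bail_mid","lug_front","thermal_cycler","drip_tray"]:
    a=mark(t,"top",2); b=mark(t,"scene",2); print(t,a,b)
    if a and b: print("   ",tri([("top",a[0][0]),("scene",b[0][0])]))
s=telemetry.get_state(); print(s['t'])
c=get_calibration("wrist")['world_to_cam']; cam=-c[:3,:3].T@c[:3,3]
R=Ro.from_euler('xyz',s['orientation'],degrees=True).as_matrix(); print("cam in tool",R.T@(cam-s['ee_pos']))
E
```

```text
dip_coater [] []
hook_pin [(array([212. , 261.3]), 0.86)] [(array([272.3, 186.2]), 0.82)]
    (array([0.50738671, 0.35475188, 0.32201871]), [2.3188152108815827, 1.4887792742566452])
hook_tip [(array([226.6, 278. ]), 0.43)] [(array([266.9, 213.2]), 0.41), (array([268. , 203.9]), 0.2)]
    (array([0.47255885, 0.33354333, 0.21526751]), [0.8870308955789352, 0.5997568639780331])
shank [(array([216.2, 265.1]), 0.53)] [(array([267.9, 201.6]), 0.54)]
    (array([0.49778556, 0.35976031, 0.25119301]), [1.4893020155451806, 0.9829114142850912])
slide_rack [(array([417.8, 279. ]), 0.73)] [(array([343.6, 341.2]), 0.73)]
    (array([ 0.49621576, -0.24750889, -0.0075382 ]), [0.627935028145849, 0.5722266073396705])
bail_mid [(array([426.6, 275. ]), 0.74)] [(array([344. , 316.7]), 0.65), (array([272.7, 246.9]), 0.45)]
    (array([ 0.4922765 , -0.24857084,  0.11533181]), [0.06794913406327686, 0.0602132419777103])
lug_front [(array([415.4, 298.9]), 0.8), (array([447.4, 212.2]), 0.65)] [(array([325. , 336.3]), 0.57)]
    (array([ 0.42905174, -0.22938076,  0.03443589]), [0.6700237719844527, 0.6061682962280985])
thermal_cycler [] []
drip_tray [(array([229.4, 270.9]), 0.63)] [(array([272.7, 245.3]), 0.77)]
    (array([0.5103884 , 0.35834945, 0.02504531]), [1.4575927685176537, 1.0376224732053398])
1.15
cam in tool [-0.00073081 -0.06762357 -0.17961899]
```

```bash
python3 - <<'E'
import cv2
a=cv2.imread("pics/top0.png"); cv2.imwrite("pics/c1.png",cv2.resize(a[170:320,120:270],(750,600)[::1],interpolation=2)[:600])
cv2.imwrite("pics/c2.png",cv2.resize(a[230:330,370:500],(780,600),interpolation=2))
a=cv2.imread("pics/scene0.png"); cv2.imwrite("pics/c3.png",cv2.resize(a[130:270,230:340],(600,600)[::1],interpolation=2))
E
```

```text
(no output)
```

View pics/c1.png

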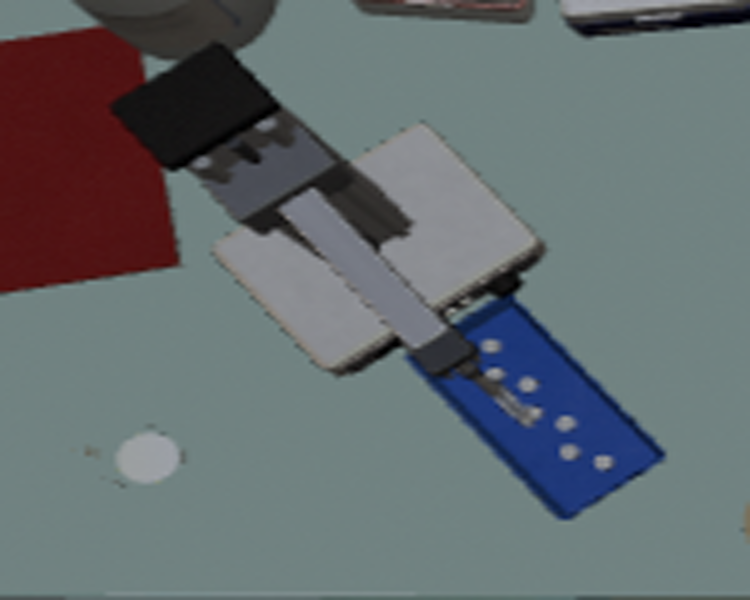

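View pics/c2.png

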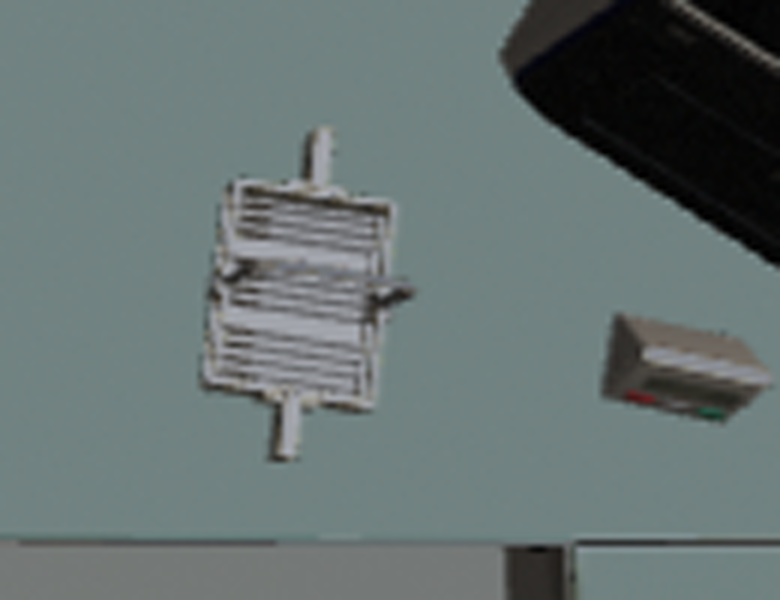

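View pics/c3.png

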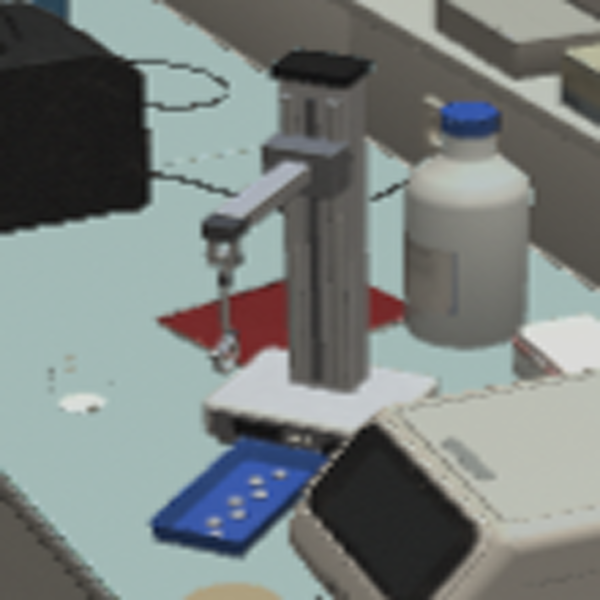

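```bash
python3 - <<'E'
import cv2
from h import *
a=cv2.imread("pics/top0.png"); cv2.imwrite("pics/d1.png",cv2.resize(a[310:480,10:260],(800,544),interpolation=2))
a=cv2.imread("pics/scene0.png"); cv2.imwrite("pics/d2.png",cv2.resize(a[60:220,110:230],(450,600)[::1],interpolation=2))
print(proj("top",[[.261,.622,z] for z in(.205,.3,.4,.5)]),proj("scene",[[.261,.622,z] for z in(.205,.3,.4,.5)]))
# coater direction
def cr(x,y): return (120+x/5,170+y/4.0)
for z,p,q in((.34,(285,205),(420,370)),(.34,(315,190),(450,345)),(.026,(410,360),(565,520)),(.026,(510,297),(663,455))):
    A=onz("top",cr(*p),z);B=onz("top",cr(*q),z); d=B-A; print(A,B,np.degrees(np.arctan2(-d[1],-d[0])))
def cr2(x,y): return (370+x/6,230+y/6.0)
for p,q in(((320,130),(285,460)),):
    A=onz("top",cr2(*p),.04);B=onz("top",cr2(*q),.04); d=A-B; print(A,B,np.degrees(np.arctan2(d[1],d[0])))
A=onz("top",cr2(235,265),.11);B=onz("top",cr2(400,290),.11);print(A,B)
E
```

```text
[[119.95494772 354.0020837 ]
 [106.86400521 354.96399354]
 [ 90.9966605  356.12991075]
 [ 72.45643996 357.4922283 ]] [[195.24861526 196.60123219]
 [192.28216675 177.18091787]
 [188.97688245 155.54236264]
 [185.46710588 132.56506709]]
[0.60471583 0.44909473 0.34      ] [0.49590894 0.37401215 0.34      ] 34.60775403718379
[0.61483693 0.43388068 0.34      ] [0.51226996 0.35916798 0.34      ] 36.07066044118063
[0.5492268  0.44484251 0.026     ] [0.42275618 0.34242012 0.026     ] 39.002327082443514
[0.60031629 0.38301015 0.026     ] [0.47399829 0.28216674 0.026     ] 38.60140598788845
[ 0.5758802  -0.25756484  0.04      ] [ 0.40266764 -0.23314145  0.04      ] -8.02593219022013
[ 0.49548176 -0.19742916  0.11      ] [ 0.48313069 -0.27971998  0.11      ]
```

View pics/d1.png

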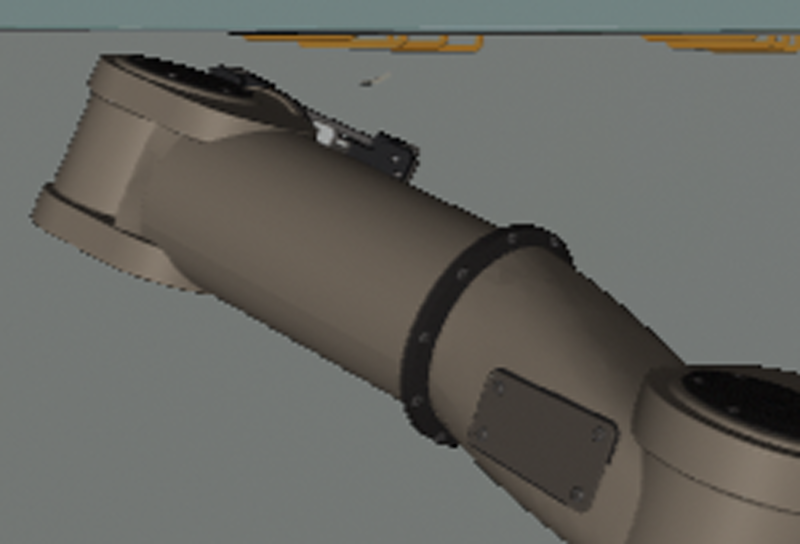

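View pics/d2.png

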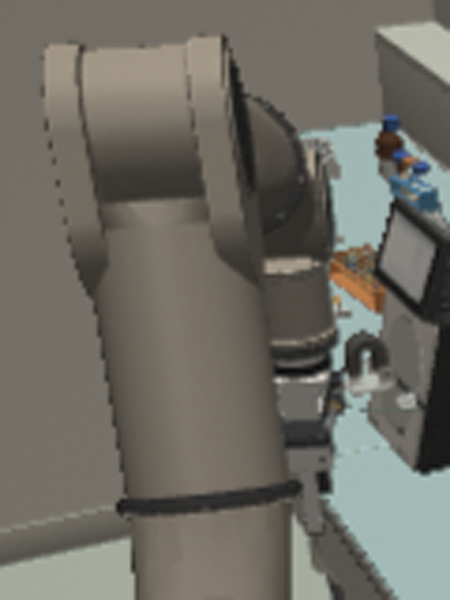

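```bash
cat >> h.py <<'E'
def st(): return telemetry.get_state()
def Rt(s): return Ro.from_euler('xyz',s['orientation'],degrees=True).as_matrix()
def plan(targets,yaw=None,nrot=5):
    s=st(); R=Rt(s); y0=s['orientation'][2]
    print("t",round(s['t'],2),"pos",s['ee_pos'].round(4),"rpy",s['orientation'].round(2),"F",s['contact_force'].round(2),"w",round(s['grip_width'],3))
    for i,t in enumerate(targets):
        d=R.T@(np.array(t)-s['ee_pos']); sp=0
        if yaw is not None:
            dy=(yaw-y0+180)%360-180; sp=-np.radians(dy)*min(1,(i+1)/nrot)
        print("  d",d.round(4).tolist(),"spin",round(float(sp),4))
def line(a,b,n): 
    a,b=np.array(a),np.array(b); return [a+(b-a)*(i+1)/n for i in range(n)]
E
python3 - <<'E'
from h import *
plan([[.262,.61,.25],[.263,.585,.3],[.265,.54,.34],[.272,.485,.365],[.285,.43,.38]],yaw=81,nrot=5)
E
```

```text
t 1.15 pos [0.2609 0.6225 0.2055] rpy [-180.      0.     67.26] F [0.3  0.45 0.54] w 1.0
  d [-0.0111, 0.0059, -0.0445] spin -0.048
  d [-0.0338, 0.0165, -0.0945] spin -0.0959
  d [-0.0745, 0.0357, -0.1345] spin -0.1439
  d [-0.1225, 0.0634, -0.1595] spin -0.1918
  d [-0.1682, 0.0967, -0.1745] spin -0.2398
```

```bash
python3 -m handwheel '[{"delta_pos":[-0.011,0.006,-0.045],"spin":-0.048},{"delta_pos":[-0.034,0.016,-0.095],"spin":-0.096},{"delta_pos":[-0.074,0.036,-0.135],"spin":-0.144},{"delta_pos":[-0.122,0.063,-0.16],"spin":-0.192},{"delta_pos":[-0.168,0.097,-0.175],"spin":-0.24}]' 0.2 60
python3 - <<'E'
from h import *
plan([[.305,.37,.39],[.335,.315,.39],[.365,.26,.39],[.39,.2,.38],[.41,.14,.37]],yaw=81,nrot=5)
E
```

```text
t: 1.78
ee_pos: [0.2854, 0.4287, 0.3819]
orientation: [180.0, -0.1, 81.1]
contact_force: [0.7, -0.5, 0.9]
grip_width: 0.601
t 1.77 pos [0.2854 0.4287 0.3819] rpy [ 1.7998e+02 -1.0000e-01  8.1150e+01] F [ 0.66 -0.51  0.86] w 0.601
  d [-0.055, 0.0284, -0.0082] spin 0.0005
  d [-0.1047, 0.0665, -0.0083] spin 0.001
  d [-0.1545, 0.1046, -0.0083] spin 0.0016
  d [-0.2099, 0.1386, 0.0016] spin 0.0021
  d [-0.2661, 0.1675, 0.0115] spin 0.0026
```

```bash
python3 -m handwheel '[{"delta_pos":[-0.055,0.028,-0.008],"spin":0},{"delta_pos":[-0.105,0.066,-0.008],"spin":0},{"delta_pos":[-0.155,0.104,-0.008],"spin":0},{"delta_pos":[-0.21,0.138,0.002],"spin":0},{"delta_pos":[-0.266,0.167,0.012],"spin":0}]'
python3 - <<'E'
from h import *
plan([[.415,.08,.36],[.41,.02,.35],[.40,-.04,.33],[.40,-.1,.30],[.4,-.16,.28]])
E
```

```text
t: 2.4
ee_pos: [0.4081, 0.1438, 0.3704]
orientation: [179.9, -0.2, 81.1]
contact_force: [1.4, 0.2, 0.0]
grip_width: 0.604
t 2.4 pos [0.4081 0.1438 0.3704] rpy [ 1.7995e+02 -1.5000e-01  8.1140e+01] F [1.37 0.23 0.01] w 0.604
  d [-0.062, 0.0166, 0.0103] spin 0.0
  d [-0.1221, 0.0209, 0.0201] spin 0.0
  d [-0.1829, 0.0202, 0.04] spin 0.0
  d [-0.2423, 0.0295, 0.0698] spin 0.0
  d [-0.3016, 0.0387, 0.0897] spin 0.0
```

```bash
python3 -m handwheel '[{"delta_pos":[-0.062,0.016,0.01],"spin":0},{"delta_pos":[-0.122,0.021,0.02],"spin":0},{"delta_pos":[-0.183,0.02,0.04],"spin":0},{"delta_pos":[-0.242,0.03,0.07],"spin":0},{"delta_pos":[-0.302,0.03,0.09],"spin":0}]'
python3 - <<'E'
from h import *
plan([[.4,-.2,.25],[.4,-.21,.23]])
print(st()['joints'].round(1))
E
```

```text
t: 3.02
ee_pos: [0.3921, -0.152, 0.2822]
orientation: [179.9, -0.2, 81.1]
contact_force: [1.0, -0.4, -0.3]
grip_width: 0.594
t 3.02 pos [ 0.3921 -0.152   0.2822] rpy [179.91  -0.19  81.15] F [ 1.05 -0.42 -0.27] w 0.594
  d [-0.0463, 0.0152, 0.032] spin 0.0
  d [-0.0563, 0.0167, 0.052] spin 0.0
[-42.2 -12.1  48.6 118.8   9.4  69.4  83.6]
```

```bash
python3 -m handwheel '[{"delta_pos":[-0.046,0.012,0.03],"spin":0},{"delta_pos":[-0.076,0.02,0.04],"spin":0},{"delta_pos":[-0.076,0.02,0.04],"spin":0}]'
python3 - <<'E'
from h import *
c=get_calibration("wrist"); im=snapshot("wrist"); cv2.imwrite("pics/w1.png",im[:,:,::-1]); np.save("c1.npy",c['world_to_cam'])
for t in["slide_rack","bail_mid","lug_front"]: print(t,mark(t,"wrist",2))
plan([[.41,-.23,.2]])
E
```

```text
t: 3.4
ee_pos: [0.3996, -0.2319, 0.2416]
orientation: [180.0, -0.1, 80.9]
contact_force: [0.5, 0.5, -0.1]
grip_width: 0.602
slide_rack [(array([324.9, 283.8]), 0.75), (array([478.7, 209.5]), 0.34)]
bail_mid [(array([319.3, 325.4]), 0.65)]
lug_front [(array([320.1, 234.4]), 0.77)]
t 3.6 pos [ 0.4005 -0.2291  0.2421] rpy [179.89  -0.24  81.22] F [ 0.7  -0.07  0.27] w 0.599
  d [0.0004, 0.0094, 0.0422] spin 0.0
```

View pics/w1.png

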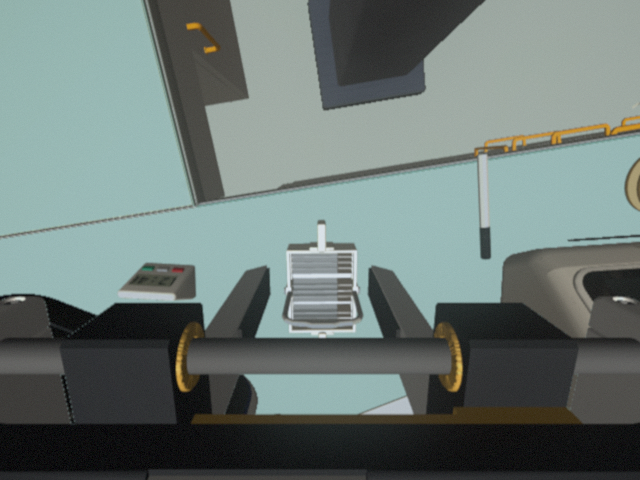

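```bash
python3 - <<'E'
from h import *
a=cv2.imread("pics/w1.png"); cv2.imwrite("pics/w1c.png",cv2.resize(a[200:350,250:400],(600,600),interpolation=2))
W={'fx':331.0987649805116,'fy':331.0987649805116,'cx':318.6574,'cy':239.0402,'world_to_cam':np.load("c1.npy")}
P={'slide_rack':[0,0,0],'bail_mid':[0,0,.118],'lug_front':[-.072,0,.027]}
obs=[('top','slide_rack',(417.8,279)),('top','bail_mid',(426.6,275)),('top','lug_front',(415.4,298.9)),('scene','slide_rack',(343.6,341.2)),('scene','bail_mid',(344,316.7)),('scene','lug_front',(325,336.3)),
('w','slide_rack',(324.9,283.8)),('w','bail_mid',(319.3,325.4)),('w','lug_front',(320.1,234.4))]
def f(v,o):
    c,s=np.cos(v[2]),np.sin(v[2]);r=[]
    for n,k,uv in o:
        p=P[k]; X=[v[0]+c*p[0]-s*p[1],v[1]+s*p[0]+c*p[1],p[2]]
        r+=list(proj(n,X,W if n=='w' else None)[0]-uv)
    return np.array(r)
for o in(obs,obs[:6],obs[6:]):
    r=least_squares(f,[.49,-.245,-.15],args=(o,)); print(r.x[:2],np.degrees(r.x[2]),r.fun.reshape(-1,2).round(1).tolist())
for uv,z in(((321,222),.04),((322,249),.04)): print(onz('w',uv,z,W))
E
```

```text
[ 0.49496415 -0.24534374] -9.411934570476477 [[0.1, -0.5], [-0.9, -0.9], [1.2, 1.2], [-1.1, -1.7], [0.3, -1.4], [-1.3, 2.9], [-4.3, -1.0], [2.1, 0.3], [1.1, 1.1]]
[ 0.49495063 -0.24909007] -17.619901747696257 [[1.2, -0.4], [0.3, -0.9], [-0.8, 0.4], [-0.5, -1.0], [0.9, -0.8], [-1.6, 1.5]]
[ 0.4948198  -0.24462359] -7.8146411421421815 [[-3.8, -1.2], [2.8, 0.1], [0.0, 1.0]]
[ 0.40479651 -0.23088715  0.04      ]
[ 0.43736675 -0.23483069  0.04      ]
```

View pics/w1c.png

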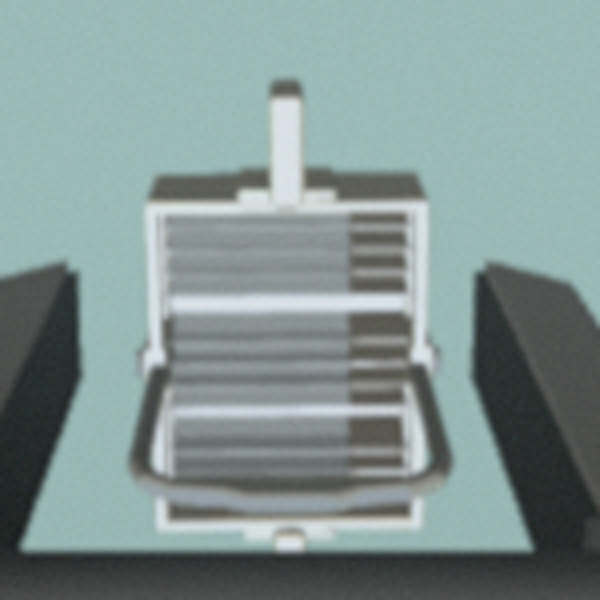

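```bash
python3 - <<'E'
from h import *
plan(line(st()['ee_pos'],[.4176,-.2333,.04],4)+[[.4176,-.2333,.04]],yaw=81.7,nrot=2)
E
```

```text
t 3.6 pos [ 0.4005 -0.2291  0.2421] rpy [179.89  -0.24  81.22] F [ 0.7  -0.07  0.27] w 0.599
  d [-0.0006, 0.0043, 0.0505] spin -0.0042
  d [-0.0012, 0.0086, 0.1011] spin -0.0083
  d [-0.0018, 0.0129, 0.1516] spin -0.0083
  d [-0.0023, 0.0171, 0.2022] spin -0.0083
  d [-0.0023, 0.0171, 0.2022] spin -0.0083
```

```bash
python3 -m handwheel '[{"delta_pos":[-0.001,0.004,0.05],"spin":-0.004},{"delta_pos":[-0.001,0.009,0.1],"spin":-0.008},{"delta_pos":[-0.002,0.013,0.15],"spin":-0.008},{"delta_pos":[-0.002,0.017,0.202],"spin":-0.008},{"delta_pos":[-0.002,0.017,0.202],"spin":-0.008}]'
python3 - <<'E'
from h import *
im=snapshot("wrist"); cv2.imwrite("pics/w2.png",im[:,:,::-1])
plan([[.4176,-.2333,.008]],yaw=81.7,nrot=1)
E
```

```text
t: 4.22
ee_pos: [0.4158, -0.2319, 0.0383]
orientation: [-179.8, -0.3, 81.7]
contact_force: [0.1, -0.3, 1.8]
grip_width: 0.603
t 4.28 pos [ 0.4168 -0.2327  0.0404] rpy [-180.     -0.28   81.65] F [ 0.25 -0.16  0.56] w 0.6
  d [-0.0006, 0.0008, 0.0324] spin -0.0009
```

View pics/w2.png

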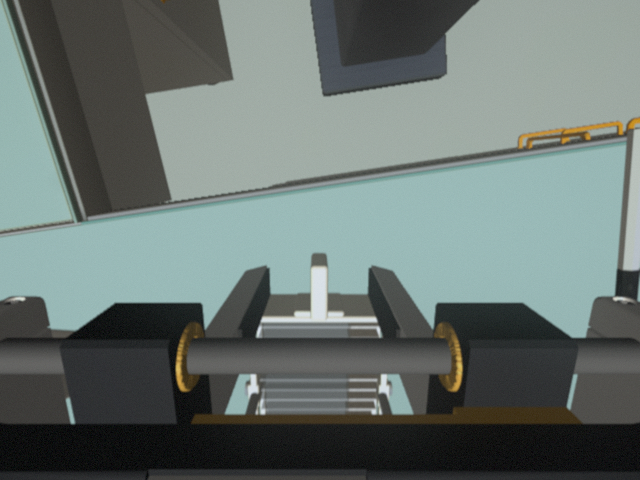

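```bash
python3 -m handwheel '[{"delta_pos":[0,0.001,0.02],"spin":0},{"delta_pos":[0,0.001,0.032],"spin":0},{"delta_pos":[0,0.001,0.032],"spin":0}]'
python3 -m handwheel '[{"delta_pos":[0,0,0],"spin":0},{"delta_pos":[0,0,0],"spin":0},{"delta_pos":[0,0,0],"spin":0},{"delta_pos":[0,0,0],"spin":0}]' -1 60
```

```text
t: 4.65
ee_pos: [0.4184, -0.2324, 0.0094]
orientation: [179.9, -0.3, 81.7]
contact_force: [-0.2, 0.9, 0.9]
grip_width: 0.601
t: 5.15
ee_pos: [0.4184, -0.2324, 0.0095]
orientation: [179.9, -0.3, 81.7]
contact_force: [0.8, -0.3, 0.1]
grip_width: 0.207
```

```bash
python3 -m handwheel '[{"delta_pos":[0,0,0],"spin":0},{"delta_pos":[0,0,0],"spin":0},{"delta_pos":[0,0,0],"spin":0}]'
python3 -m handwheel '[{"delta_pos":[0,0,-0.02],"spin":0},{"delta_pos":[0,0,-0.05],"spin":0},{"delta_pos":[0,0,-0.05],"spin":0}]'
python3 - <<'E'
from h import *
for n in("wrist","top","scene"):
    im=snapshot(n); cv2.imwrite(f"pics/{n}3.png",im[:,:,::-1])
s=st();print(s['contact_force'],s['ft_torque'],s['grip_width'],s['ee_pos'],s['t'])
E
```

```text
t: 5.52
ee_pos: [0.4184, -0.2324, 0.0095]
orientation: [179.9, -0.3, 81.7]
contact_force: [-1.5, 1.4, 6.3]
grip_width: 0.103
t: 5.9
ee_pos: [0.4191, -0.2329, 0.0606]
orientation: [179.8, -0.3, 81.7]
contact_force: [0.7, 0.6, -2.3]
grip_width: 0.102
[-0.11057083 -0.63902733 -3.03868348] [0.03583314 0.17486951 0.05421288] 0.10769822692224122 [ 0.41806611 -0.23222796  0.05880508] 6.05
```

View pics/wrist3.png

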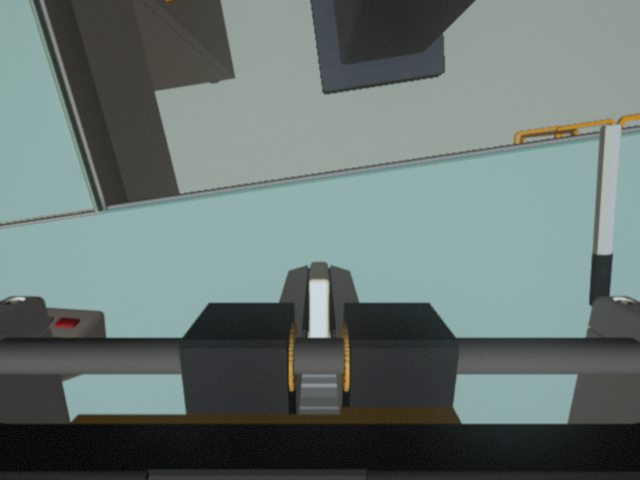

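```bash
python3 - <<'E'
import cv2
a=cv2.imread("pics/top3.png"); cv2.imwrite("pics/e1.png",cv2.resize(a[180:280,140:240],(800,600)[:1]*2,interpolation=cv2.INTER_CUBIC)[:, :])
b=cv2.imread("pics/e1.png"); cv2.imwrite("pics/e1.png",cv2.resize(b,(600,600)))
a=cv2.imread("pics/scene3.png"); cv2.imwrite("pics/e2.png",cv2.resize(a[160:240,240:320],(600,600),interpolation=cv2.INTER_CUBIC))
E
```

```text
(no output)
```

View pics/e1.png

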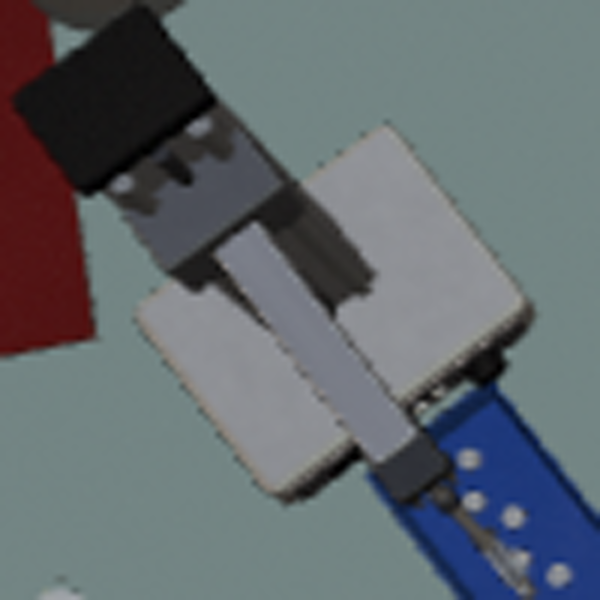

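View pics/e2.png

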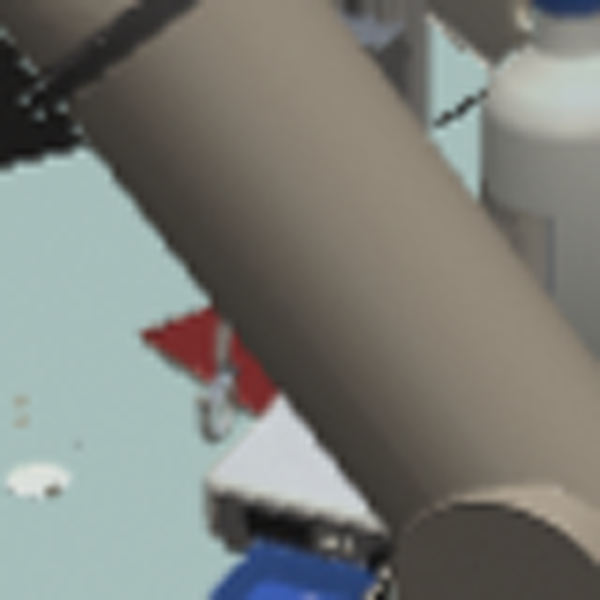

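```bash
python3 - <<'E'
from h import *
def cr(x,y): return (140+x/6,180+y/6)
for z,p,q in((.345,(215,258),(372,467)),(.345,(262,222),(415,435)),(.04,(137,313),(268,492)),(.04,(387,125),(530,305)),(.026,(493,387),(599,520)),(.026,(370,478),(460,595))):
    A=onz("top",cr(*p),z);B=onz("top",cr(*q),z); d=A-B; print(A.round(3),B.round(3),np.degrees(np.arctan2(d[1],d[0])))
for z in(.32,.345,.35):
    A=onz("top",cr(372,467),z);B=onz("top",cr(415,435),z);print(z,np.linalg.norm(A-B), (A+B)/2)
    A=onz("top",cr(400,503),z);B=onz("top",cr(452,470),z);print(z,np.linalg.norm(A-B), (A+B)/2)
print(onz("top",(212,261.3),.3),onz("scene",(272.3,186.2),.3))
E
```

```text
[0.599 0.451 0.345] [0.507 0.379 0.345] 38.154207501921206
[0.615 0.431 0.345] [0.521 0.361 0.345] 36.838643830773364
[0.636 0.57  0.04 ] [0.541 0.496 0.04 ] 37.72227888993865
[0.74  0.442 0.04 ] [0.641 0.362 0.04 ] 39.074874382984945
[0.6   0.382 0.026] [0.528 0.324 0.026] 39.36526122896019
[0.55  0.446 0.026] [0.488 0.396 0.026] 38.804307084213406
0.32 0.023127542072698914 [0.5182467  0.37472522 0.32      ]
0.32 0.026527929596540337 [0.50260255 0.35991142 0.32      ]
0.345 0.02270735247385194 [0.51428578 0.36967929 0.345     ]
0.345 0.026045960520000702 [0.49892586 0.35513463 0.345     ]
0.35 0.022623314554082587 [0.5134936 0.3686701 0.35     ]
0.35 0.025949566704692718 [0.49819053 0.35417927 0.35      ]
[0.50496281 0.36106561 0.3       ] [0.52992631 0.39111919 0.3       ]
```

```bash
python3 - <<'E'
from h import *
plan(line(st()['ee_pos'],[.42,-.225,.30],4)+[[.425,-.18,.335]])
E
```

```text
t 6.05 pos [ 0.4181 -0.2322  0.0588] rpy [179.97  -0.32  81.71] F [-0.11 -0.64 -3.04] w 0.108
  d [0.0022, 0.0002, -0.0603] spin 0.0
  d [0.0044, 0.0005, -0.1206] spin 0.0
  d [0.0066, 0.0007, -0.1809] spin 0.0
  d [0.0088, 0.001, -0.2411] spin 0.0
  d [0.0542, -0.0005, -0.2759] spin 0.0
```

```bash
python3 -m handwheel '[{"delta_pos":[0.001,0,-0.035],"spin":0},{"delta_pos":[0.003,0,-0.09],"spin":0},{"delta_pos":[0.006,0,-0.15],"spin":0},{"delta_pos":[0.01,0,-0.205],"spin":0},{"delta_pos":[0.03,0,-0.25],"spin":0}]'
python3 - <<'E'
from h import *
plan([[.425,-.165,.335],[.428,-.12,.36],[.43,-.07,.385],[.43,-.015,.405],[.428,.04,.42]],yaw=110,nrot=5)
E
```

```text
t: 6.68
ee_pos: [0.4196, -0.2057, 0.2833]
orientation: [-179.4, -0.8, 82.3]
contact_force: [0.2, 2.1, -2.1]
grip_width: 0.1
t 6.67 pos [ 0.4196 -0.2057  0.2833] rpy [-179.44   -0.8    82.29] F [ 0.21  2.12 -2.08] w 0.1
  d [0.0418, -0.0006, -0.0511] spin -0.0967
  d [0.0871, -0.0039, -0.0754] spin -0.1935
  d [0.1373, -0.0089, -0.0997] spin -0.2902
  d [0.1921, -0.0164, -0.1188] spin -0.3869
  d [0.2465, -0.026, -0.133] spin -0.4836
```

```bash
python3 - <<'E'
from h import *
for i in range(3):
    snapshot("top"); print(st()['orientation'].round(2), st()['ee_pos'].round(4))
plan([[.425,-.165,.335],[.428,-.12,.36],[.43,-.07,.385],[.43,-.025,.405],[.43,-.01,.405]],yaw=110,nrot=5)
E
```

```text
[-179.77   -1.2    82.16] [ 0.4208 -0.2053  0.2866]
[-179.8    -1.29   82.46] [ 0.4211 -0.2045  0.2848]
[-179.68   -1.21   82.57] [ 0.4205 -0.2041  0.2832]
t 6.83 pos [ 0.4205 -0.2041  0.2832] rpy [-179.68   -1.21   82.57] F [ 0.35  0.34 -2.45] w 0.102
  d [0.0404, -0.0009, -0.0509] spin -0.0957
  d [0.0859, -0.0039, -0.0749] spin -0.1915
  d [0.1363, -0.0085, -0.0989] spin -0.2872
  d [0.1813, -0.0144, -0.1179] spin -0.3829
  d [0.1962, -0.0164, -0.1176] spin -0.4787
```

```bash
python3 - <<'E'
from h import *
s=st();print(s['joints'].round(1),s['qd'].round(1),s['t'])
E
```

```text
[-56.1  -7.3  72.  114.    6.2  68.9  96. ] [ 2.4  6.5  0.6  2.  -3.2 -1.8  4.4] 6.825
```

```bash
python3 -m handwheel '[{"delta_pos":[0.03,0,-0.03],"spin":-0.08},{"delta_pos":[0.075,0.005,-0.055],"spin":-0.17},{"delta_pos":[0.12,0.005,-0.08],"spin":-0.26}]'
python3 - <<'E'
from h import *
for i in range(3):
    snapshot("top"); s=st(); print(s['orientation'].round(2), s['ee_pos'].round(4),s['joints'].round(1),s['qd'].round(0))
E
```

```text
t: 7.2
ee_pos: [0.4409, -0.0859, 0.3647]
orientation: [-179.8, -1.2, 97.7]
contact_force: [0.9, 0.1, -2.5]
grip_width: 0.1
[-179.95   -1.17   98.26] [ 0.4424 -0.0801  0.3673] [-57.4 -12.6  52.2 108.    8.9  80.   90.8] [ 0.  1.  4.  2. -0. -4.  1.]
[-179.92   -1.15   98.  ] [ 0.4422 -0.0828  0.3657] [-57.3 -12.5  52.5 108.1   8.9  79.8  90.9] [ 1.  0.  6.  2.  1. -2.  1.]
[-179.85   -1.13   97.73] [ 0.4415 -0.0853  0.3646] [-57.3 -12.6  52.7 108.2   9.   79.8  90.9] [ 1. -1.  4.  1.  1. -0. -0.]
```

```bash
python3 - <<'E'
from h import *
plan([[.442,-.05,.38],[.44,.005,.395],[.435,.06,.41],[.42,.115,.42],[.40,.165,.42]],yaw=128,nrot=5)
E
```

```text
t 7.35 pos [ 0.4415 -0.0853  0.3646] rpy [-179.85   -1.13   97.73] F [-0.48 -0.52 -2.62] w 0.103
  d [0.0352, 0.0052, -0.0147] spin -0.1057
  d [0.0903, 0.0106, -0.0287] spin -0.2113
  d [0.1457, 0.013, -0.0426] spin -0.317
  d [0.2024, 0.0055, -0.0514] spin -0.4226
  d [0.2546, -0.0076, -0.0504] spin -0.5283
```

```bash
python3 -m handwheel '[{"delta_pos":[0.035,0.005,-0.015],"spin":-0.106},{"delta_pos":[0.09,0.01,-0.03],"spin":-0.211},{"delta_pos":[0.146,0.013,-0.045],"spin":-0.317},{"delta_pos":[0.202,0.005,-0.055],"spin":-0.423},{"delta_pos":[0.25,-0.008,-0.055],"spin":-0.528}]'
python3 - <<'E'
from h import *
for i in range(3):
    snapshot("top"); s=st(); print(s['orientation'].round(2), s['ee_pos'].round(4),s['joints'].round(1),s['qd'].round(0))
plan([[.375,.21,.42],[.345,.255,.42],[.32,.305,.42],[.301,.345,.42],[.298,.355,.42]],yaw=128,nrot=1)
E
```

```text
t: 7.98
ee_pos: [0.4, 0.1618, 0.4225]
orientation: [179.8, -1.0, 128.1]
contact_force: [1.2, 0.6, -2.9]
grip_width: 0.106
[179.83  -1.03 128.82] [0.3971 0.1672 0.4219] [-70.9 -11.4  33.9 103.8   5.3  85.6  90.9] [1. 0. 3. 1. 1. 0. 0.]
[179.87  -1.   128.48] [0.3984 0.1643 0.4217] [-70.8 -11.4  34.1 103.8   5.4  85.7  90.9] [ 2. -1.  5. -0.  2.  0. -0.]
[179.85  -0.99 128.19] [0.3996 0.1618 0.4219] [-70.7 -11.5  34.3 103.8   5.5  85.7  90.9] [ 2. -1.  3. -0.  1.  0. -0.]
t 8.12 pos [0.3996 0.1618 0.4219] rpy [179.85  -0.99 128.19] F [ 0.13 -0.25 -2.27] w 0.102
  d [0.053, 0.0105, 0.0029] spin 0.0033
  d [0.1069, 0.0147, 0.0038] spin 0.0033
  d [0.1617, 0.026, 0.0048] spin 0.0033
  d [0.2049, 0.0358, 0.0055] spin 0.0033
  d [0.2146, 0.0396, 0.0057] spin 0.0033
```

```bash
python3 -m handwheel '[{"delta_pos":[0.045,0.008,0.002],"spin":0},{"delta_pos":[0.1,0.014,0.003],"spin":0},{"delta_pos":[0.155,0.024,0.004],"spin":0},{"delta_pos":[0.203,0.036,0.005],"spin":0},{"delta_pos":[0.215,0.04,0.006],"spin":0}]'
python3 - <<'E'
from h import *
for i in range(2):
    for n in("top","scene"):
        im=snapshot(n); cv2.imwrite(f"pics/{n}4.png",im[:,:,::-1])
s=st(); print(s['joints'].round(1))
plan([[.298,.355,.37],[.298,.357,.31],[.298,.359,.25],[.298,.361,.19],[.298,.361,.1335]],yaw=128,nrot=1)
E
```

```text
t: 8.75
ee_pos: [0.2976, 0.357, 0.4171]
orientation: [-179.9, -0.9, 128.2]
contact_force: [0.4, -0.9, -2.3]
grip_width: 0.102
[-78.8  -4.9  20.2 100.6   0.8  83.7  69.2]
t 8.95 pos [0.2994 0.3542 0.4187] rpy [179.95  -0.94 128.03] F [ 0.9   0.86 -1.89] w 0.102
  d [0.0007, -0.0006, 0.0487] spin 0.0005
  d [0.0013, 0.0006, 0.1087] spin 0.0005
  d [0.0019, 0.0017, 0.1688] spin 0.0005
  d [0.0025, 0.0029, 0.2288] spin 0.0005
  d [0.0016, 0.0029, 0.2853] spin 0.0005
```

View pics/top4.png

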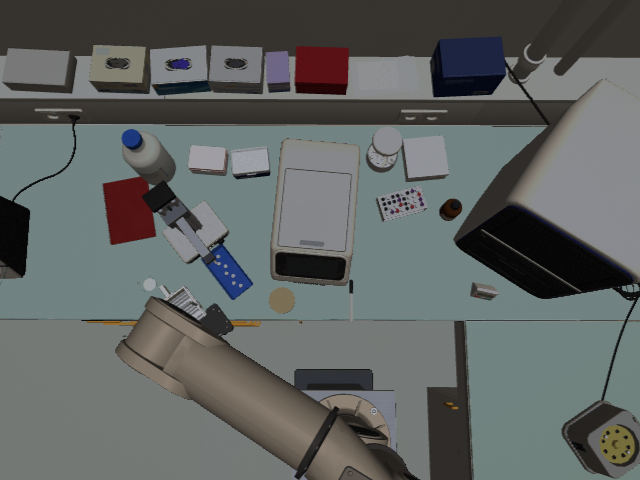

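View pics/scene4.png

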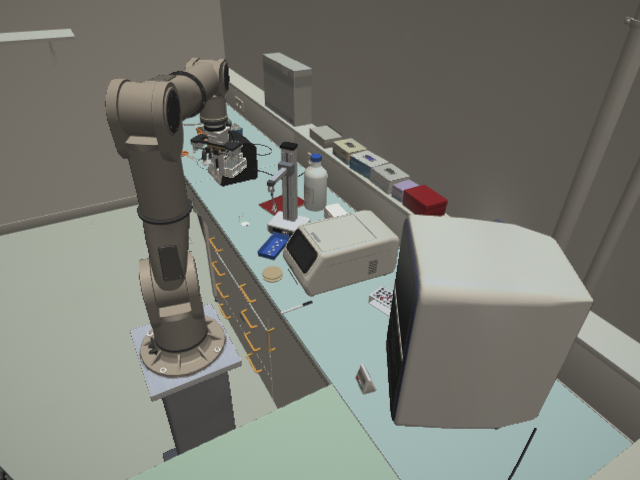

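```bash
python3 - <<'E'
import cv2
a=cv2.imread("pics/scene4.png"); cv2.imwrite("pics/f.png",cv2.resize(a[50:230,170:320],(667,800)[::1],interpolation=cv2.INTER_CUBIC)[:600])
E
```

```text
(no output)
```

View pics/f.png

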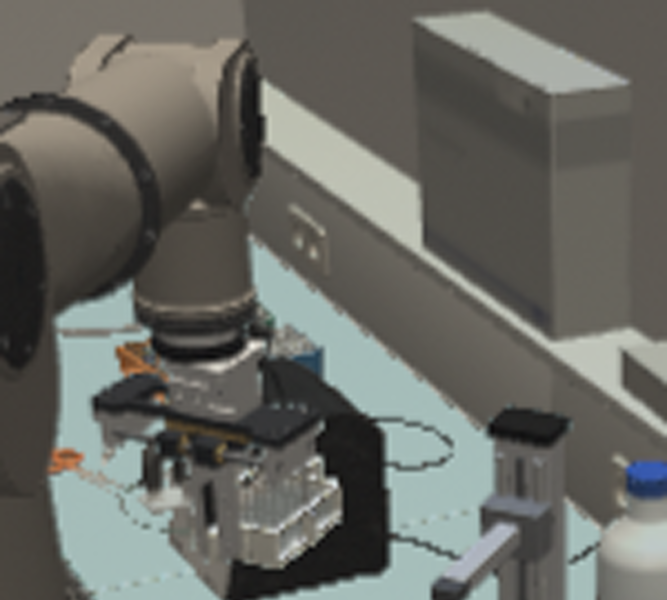

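```bash
python3 -m handwheel '[{"delta_pos":[0.001,0,0.045],"spin":0},{"delta_pos":[0.001,0,0.105],"spin":0},{"delta_pos":[0.002,0.002,0.165],"spin":0},{"delta_pos":[0.002,0.003,0.225],"spin":0},{"delta_pos":[0.002,0.003,0.275],"spin":0}]'
python3 - <<'E'
from h import *
for i in range(2):
    for n in("top","scene"):
        im=snapshot(n); cv2.imwrite(f"pics/{n}5.png",im[:,:,::-1])
for t in("bail_mid","hook_pin","shank","hook_tip","hook_seat"): print(t,mark(t,"scene",2),mark(t,"top",1))
s=st(); print(s['joints'].round(1))
plan([[.298,.361,.1335]],yaw=128,nrot=1)
a=cv2.imread("pics/scene5.png"); cv2.imwrite("pics/g.png",cv2.resize(a[110:260,190:320],(693,800)[::1],interpolation=cv2.INTER_CUBIC)[:600])
E
```

```text
t: 9.57
ee_pos: [0.299, 0.3595, 0.1421]
orientation: [179.9, -0.9, 127.9]
contact_force: [-0.0, 0.9, -1.9]
grip_width: 0.099
bail_mid [(array([232.5, 200.6]), 0.79), (array([273.4, 247.7]), 0.7)] [(array([200.2, 316.7]), 0.94)]
hook_pin [(array([274.8, 187.1]), 0.91)] [(array([200.6, 319.9]), 0.72)]
shank [(array([268. , 202.2]), 0.59)] [(array([218.4, 264.3]), 0.4)]
hook_tip [(array([265.1, 209.3]), 0.57)] [(array([224.6, 271.9]), 0.46)]
hook_seat [(array([270.4, 214.7]), 0.5)] [(array([222.5, 271.1]), 0.49)]
[-77.    9.1  21.4 122.6  -5.6  48.6  75.9]
t 10.28 pos [0.298  0.3615 0.1442] rpy [179.92  -0.96 128.04] F [-0.39 -0.46 -2.31] w 0.098
  d [-0.0005, -0.0003, 0.0107] spin 0.0006
```

View pics/g.png

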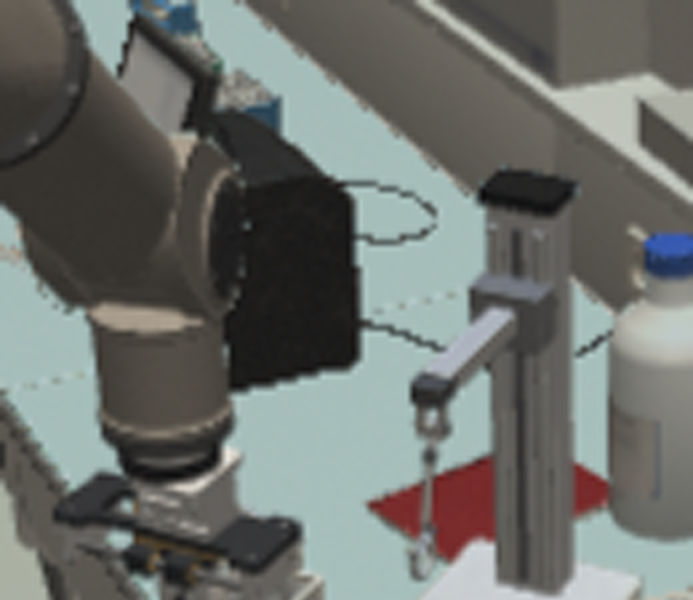

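```bash
python3 - <<'E'
from h import *
s=st(); b=np.radians(s['orientation'][2]-90); print(np.degrees(b))
bp=s['ee_pos']+[.0774*np.cos(b),.0774*np.sin(b),.1085]
print("bail pred",bp,"scene",proj("scene",bp),"top",proj("top",bp),"meas scene 232.5,200.6 top 200.2,316.7 tri",tri([("top",(200.2,316.7)),("scene",(232.5,200.6))]))
print("pin", proj("scene",[.507,.361,.3]),proj("top",[.507,.361,.3]))
print(s['ee_pos'])
E
python3 - <<'E'
import cv2
a=cv2.imread("pics/scene5.png"); cv2.imwrite("pics/g2.png",cv2.resize(a[170:230,215:295],(800,600),interpolation=cv2.INTER_CUBIC))
E
```

```text
38.03625206503298
bail pred [0.35899279 0.40916047 0.25266761] scene [[232.89436335 203.65875815]] top [[195.31423315 317.45952564]] meas scene 232.5,200.6 top 200.2,316.7 tri (array([0.35677789, 0.39230673, 0.2764498 ]), [1.337162805672793, 0.8718407885538345])
pin [[270.30601036 190.49953186]] [[212.05371931 260.54130137]]
[0.29803092 0.36146969 0.14416761]
```

View pics/g2.png

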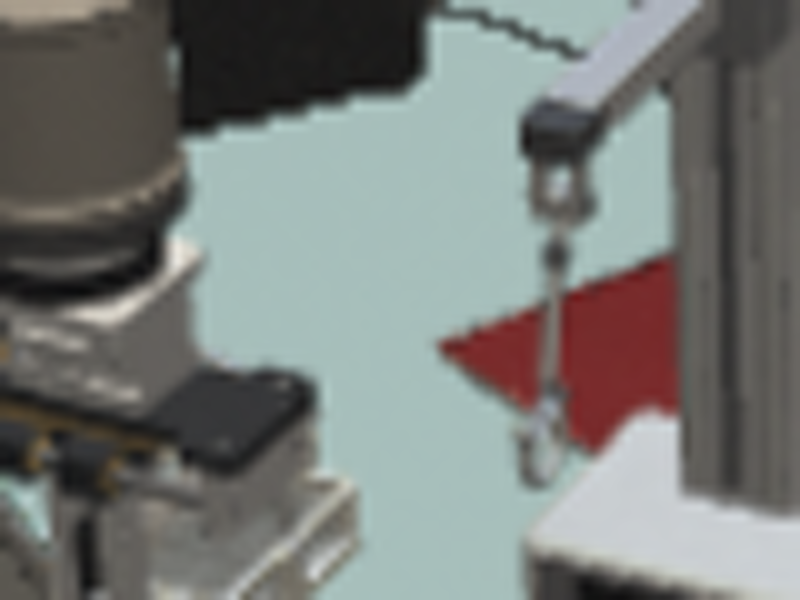

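```bash
python3 - <<'E'
import cv2
a=cv2.imread("pics/top5.png"); cv2.imwrite("pics/k1.png",cv2.resize(a[250:330,140:240],(800,640)[::1],interpolation=cv2.INTER_CUBIC)[:600])
from h import *
s=st(); b=np.radians(s['orientation'][2]-90)
c=s['ee_pos']+[.0774*np.cos(b),.0774*np.sin(b),-.0095]
print(c)
ex=np.array([np.cos(b),np.sin(b),0]);ey=np.array([-np.sin(b),np.cos(b),0])
for n,off,k in(("top",(140,250),8),("scene",(215,170),10)):
  for p in((55,43,36),(55,-43,36),(-55,43,36),(-55,-43,36),(88.5,5,40),(88.5,-5,40),(0,0,118),(55,-43,0)):
    X=c+ex*p[0]/1e3+ey*p[1]/1e3+[0,0,p[2]/1e3]; uv=proj(n,X)[0]; print(n,p,uv.round(1),((uv-off)*k).round(0))
E
```

```text
[0.35899279 0.40916047 0.13466761]
top (55, 43, 36) [178.  312.6] [304. 501.]
top (55, -43, 36) [202.5 294.1] [500. 353.]
top (-55, 43, 36) [200.5 343.7] [484. 749.]
top (-55, -43, 36) [225.1 324.7] [681. 598.]
top (88.5, 5, 40) [181.7 295. ] [334. 360.]
top (88.5, -5, 40) [184.6 292.9] [357. 343.]
top (0, 0, 118) [195.3 317.5] [443. 540.]
top (55, -43, 0) [205.  295.1] [520. 361.]
scene (55, 43, 36) [232.6 212.2] [176. 422.]
scene (55, -43, 36) [250.1 216.5] [351. 465.]
scene (-55, 43, 36) [218.6 224.8] [ 36. 548.]
scene (-55, -43, 36) [236.7 229.4] [217. 594.]
scene (88.5, 5, 40) [244.1 209.6] [291. 396.]
scene (88.5, -5, 40) [246.1 210.1] [311. 401.]
scene (0, 0, 118) [232.9 203.7] [179. 337.]
scene (55, -43, 0) [250.6 223.6] [356. 536.]
```

View pics/k1.png

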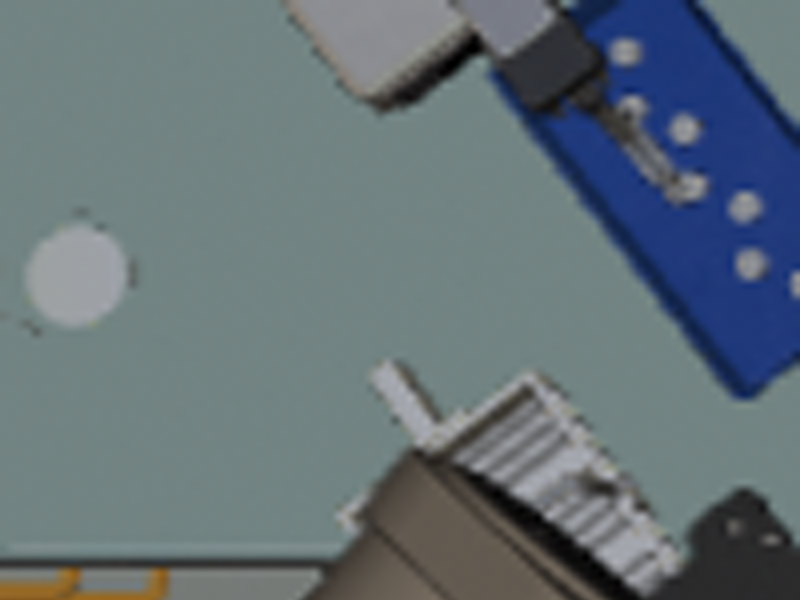

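```bash
python3 - <<'E'
from h import *
c=get_calibration("wrist")
im=snapshot("wrist"); cv2.imwrite("pics/w6.png",im[:,:,::-1])
a=cv2.imread("pics/w6.png");b=cv2.imread("pics/wrist3.png")
cv2.imwrite("pics/w6c.png",np.hstack([cv2.resize(x[240:430,260:380],(380,600),interpolation=2) for x in(b,a)]))
s=st();W=c['world_to_cam']; cam=-W[:3,:3].T@W[:3,3]; R=Rt(s); print(R.T@(cam-s['ee_pos'])); print((R.T@W[:3,:3].T).round(3)); print(s['ft_torque'],s['contact_force'])
E
```

```text
[-0.00104965 -0.06862439 -0.17979814]
[[ 1.     0.001  0.001]
 [ 0.001 -0.971 -0.237]
 [ 0.001  0.237 -0.971]]
[-0.06417198  0.16582096  0.022843  ] [-0.29345159  0.15123698 -1.89636689]
```

View pics/w6c.png

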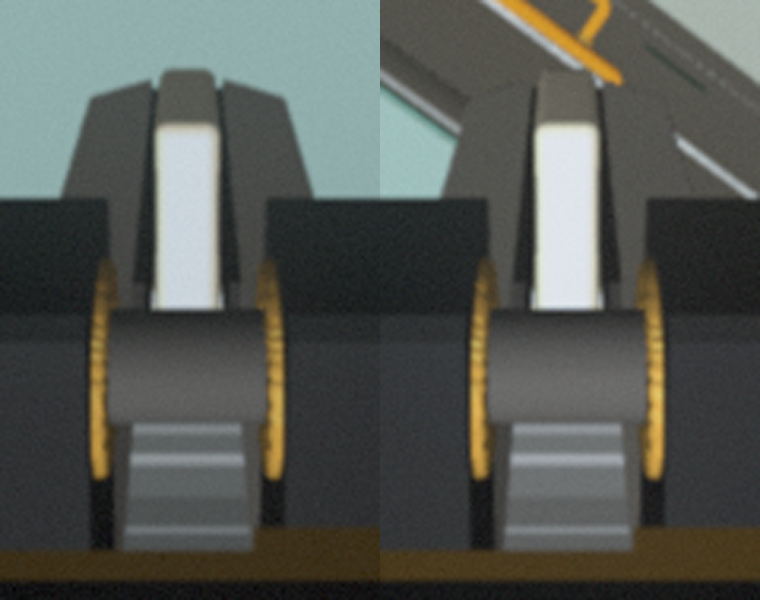

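```bash
python3 - <<'E'
from h import *
s=st(); b=np.radians(s['orientation'][2]-90)
R=Rt(s)
def T(p): return s['ee_pos']+R@np.array([-p[1],p[0]+76.5,p[2]-9.5])@np.diag([1,1,1])/1e3 if 0 else s['ee_pos']+R@(np.array([p[1],p[0]+76.5,-(p[2]-9.5)])/1e3)
for p in((55,-43,36),(88.5,0,40),(0,0,118)): print(p,T(p))
print(tri([("top",(206.6,296.9)),("scene",(250.3,218.3))]))
print(s['ee_pos'],s['orientation'])
for n in("top","scene"):
  for p in((55,-43,36),(88.5,5,40),(55,43,36),(55,-43,0)): print(n,p,proj(n,T(p)).round(1))
a=cv2.imread("pics/top5.png")
im=a.copy()
E
```

```text
(55, -43, 36) [0.42827215 0.40816498 0.16992594]
(88.5, 0, 40) [0.42820232 0.46261389 0.17467578]
(0, 0, 118) [0.3592238  0.40701091 0.25256366]
(array([0.42259101, 0.3965659 , 0.17014759]), [0.6619783640167461, 0.445727507467766])
[0.29796206 0.36136584 0.14399098] [179.93435815  -0.94878445 128.03779283]
top (55, -43, 36) [[202.9 294.3]]
top (88.5, 5, 40) [[182.1 295.2]]
top (55, 43, 36) [[178.3 312.8]]
top (55, -43, 0) [[205.2 295.4]]
scene (55, -43, 36) [[250.  216.8]]
scene (88.5, 5, 40) [[244.1 209.7]]
scene (55, 43, 36) [[232.5 212.2]]
scene (55, -43, 0) [[250.5 223.8]]
```

```bash
cat >> h.py <<'E'
def Tp(p,s,off=76.5,zo=9.5): return s['ee_pos']+Rt(s)@(np.array([p[1],p[0]+off,-(p[2]-zo)])/1e3)
EDG=[((-55,-43,36),(55,-43,36)),((55,-43,36),(55,43,36)),((55,43,36),(-55,43,36)),((-55,43,36),(-55,-43,36)),((-55,-43,0),(55,-43,0)),((55,-43,0),(55,-43,36)),((55,-5,40),(88.5,-5,40)),((88.5,-5,40),(88.5,5,40)),((55,5,40),(88.5,5,40)),((-55,-5,40),(-88.5,-5,40)),((-55,5,40),(-88.5,5,40)),((0,-10,118),(0,10,118)),((0,-10,118),(0,-38,113)),((0,10,118),(0,38,113)),((0,-40,20),(0,-40,105)),((0,40,20),(0,40,105))]
def overlay(img,n,s,box,k,fn,shift=(0,0,0)):
    x0,x1,y0,y1=box; a=cv2.resize(img[y0:y1,x0:x1],None,fx=k,fy=k,interpolation=cv2.INTER_CUBIC)
    for p,q in EDG:
        A=(proj(n,Tp(p,s)+shift)[0]+.5-[x0,y0])*k; B=(proj(n,Tp(q,s)+shift)[0]+.5-[x0,y0])*k
        cv2.line(a,tuple(int(v) for v in A),tuple(int(v) for v in B),(0,0,255),1)
    cv2.imwrite(fn,a)
E
python3 - <<'E'
from h import *
s3={'ee_pos':np.array([.41807,-.23223,.0588]),'orientation':np.array([179.97,-.32,81.71])}
A=cv2.imread("pics/top3.png"); overlay(A,"top",s3,(380,470,240,320),7,"pics/o1.png")
A=cv2.imread("pics/scene3.png"); overlay(A,"scene",s3,(300,390,290,370),7,"pics/o2.png")
a=cv2.imread("pics/o1.png");b=cv2.imread("pics/o2.png");cv2.imwrite("pics/o12.png",cv2.resize(np.hstack([a,b]),(800,356)))
E
```

```text
(no output)
```

View pics/o12.png

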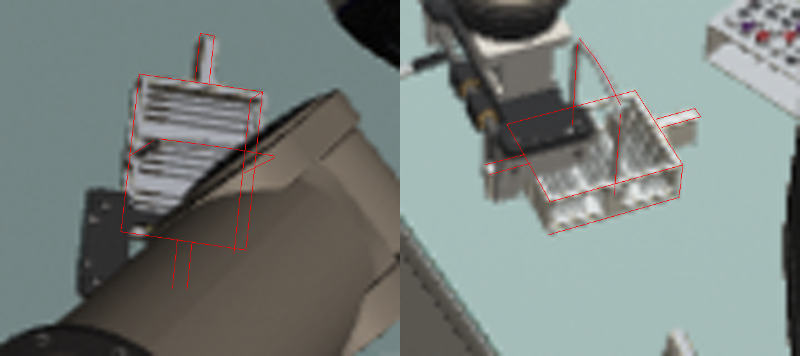

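```bash
python3 - <<'E'
from h import *
s3={'ee_pos':np.array([.298,.3615,.1442]),'orientation':np.array([179.92,-.96,128.04])}
A=cv2.imread("pics/top5.png"); overlay(A,"top",s3,(150,240,255,345),6,"pics/o1.png")
A=cv2.imread("pics/scene5.png"); overlay(A,"scene",s3,(200,290,160,250),6,"pics/o2.png")
a=cv2.imread("pics/o1.png");b=cv2.imread("pics/o2.png");cv2.imwrite("pics/o34.png",cv2.resize(np.hstack([a,b]),(800,400)))
s3={'ee_pos':np.array([.2994,.3542,.4187]),'orientation':np.array([179.95,-.94,128.03])}
A=cv2.imread("pics/top4.png"); overlay(A,"top",s3,(130,230,255,345),6,"pics/o1.png")
A=cv2.imread("pics/scene4.png"); overlay(A,"scene",s3,(180,280,110,200),6,"pics/o2.png")
a=cv2.imread("pics/o1.png");b=cv2.imread("pics/o2.png");cv2.imwrite("pics/o56.png",cv2.resize(np.hstack([a,b]),(800,360)))
E
```

```text
(no output)
```

View pics/o34.png

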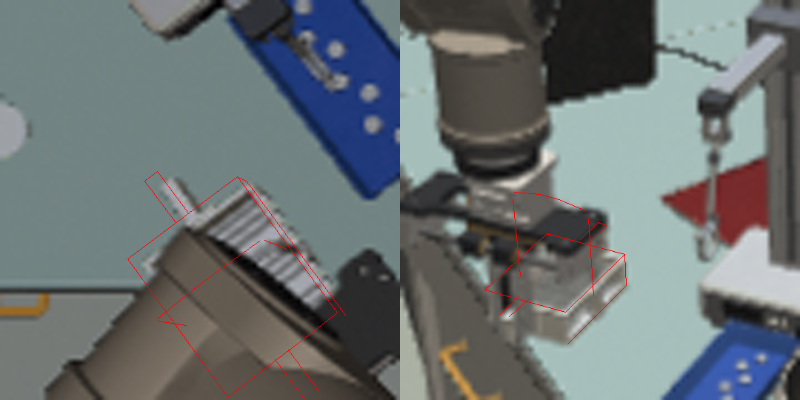

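View pics/o56.png

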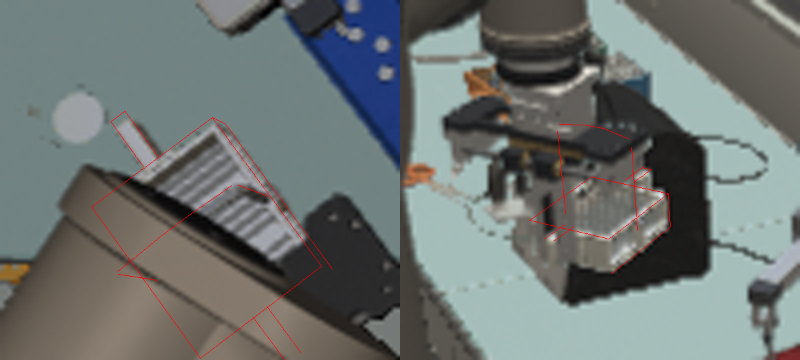

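```bash
python3 - <<'E'
from h import *
s=st(); A=snapshot("top")[:,:,::-1].copy(); B=snapshot("scene")[:,:,::-1].copy(); s2=st()
print(s['ee_pos'],s2['ee_pos'],s['orientation'],s['joints'].round(2),s['t'])
cv2.imwrite("pics/top6.png",A);cv2.imwrite("pics/scene6.png",B)
overlay(A,"top",s,(150,240,255,345),6,"pics/o1.png")
overlay(B,"scene",s,(200,290,160,250),6,"pics/o2.png")
a=cv2.imread("pics/o1.png");b=cv2.imread("pics/o2.png");cv2.imwrite("pics/o78.png",cv2.resize(np.hstack([a,b]),(800,400)))
E
```

```text
[0.29796206 0.36136584 0.14399098] [0.29797284 0.36131867 0.14384545] [179.93435815  -0.94878445 128.03779283] [-76.99   9.16  21.39 122.6   -5.62  48.64  75.89] 10.325
```

View pics/o78.png

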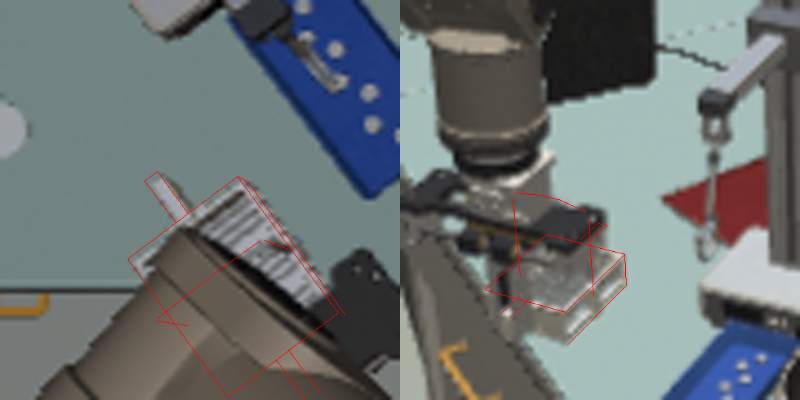

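```bash
python3 - <<'E'
from h import *
s=st(); A=cv2.imread("pics/top6.png");B=cv2.imread("pics/scene6.png")
def ov(img,n,box,k,pts,fn):
    x0,x1,y0,y1=box;a=cv2.resize(img[y0:y1,x0:x1],None,fx=k,fy=k,interpolation=cv2.INTER_CUBIC)
    for X in pts:
        u=(proj(n,X)[0]+.5-[x0,y0])*k; cv2.circle(a,tuple(int(v) for v in u),3,(0,0,255),1)
    cv2.imwrite(fn,a)
rp=[Tp(p,s) for p in((55,-43,36),(88.5,-5,40),(88.5,5,40),(55,-43,0),(-55,-43,0),(55,43,36))]
th=np.radians(38);ex=np.array([np.cos(th),np.sin(th),0]);ey=np.array([-np.sin(th),np.cos(th),0])
P=np.array([.507,.361,.3]); arm=[P-ex*.011+e*ey*.012+[0,0,h] for e in(-1,1) for h in(.02,)]+[P,P+[0,0,-.1265]]
ov(A,"top",(170,230,240,320),10,rp+arm,"pics/p1.png")
ov(B,"scene",(230,290,170,240),10,rp+arm,"pics/p2.png")
E
```

```text
(no output)
```

View pics/p1.png

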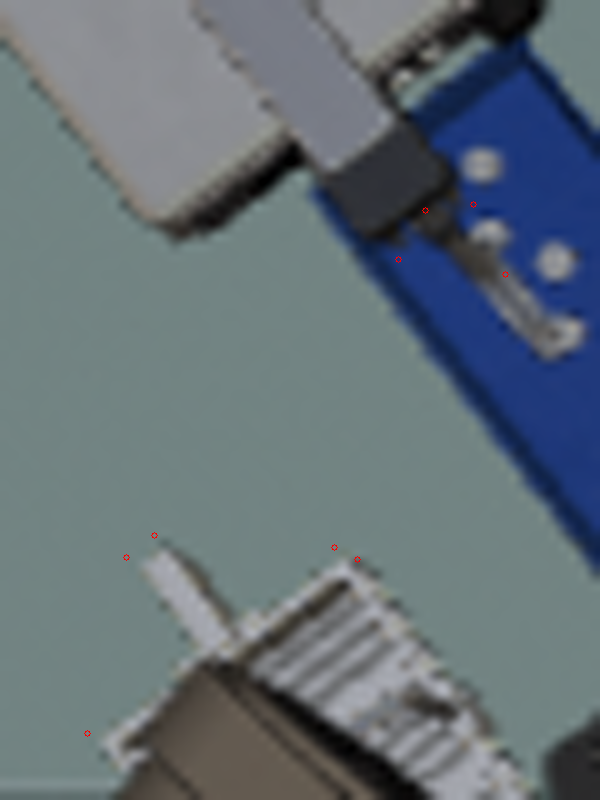

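View pics/p2.png

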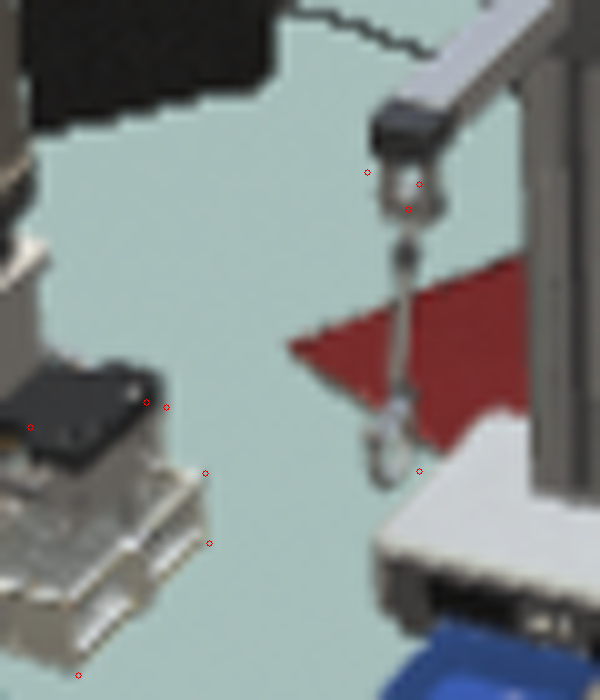

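```bash
python3 - <<'E'
from h import *
S=[];T=[]
for i in range(6):
    S.append(snapshot("scene")[:,:,::-1].astype(np.uint8)); 
    T.append(snapshot("top")[:,:,::-1].astype(np.uint8))
np.save("S.npy",S);np.save("T.npy",T)
r=[cv2.resize(x[178:222,255:290],None,fx=7.5,fy=7.5,interpolation=cv2.INTER_CUBIC) for x in S]
cv2.imwrite("pics/q1.png",np.hstack([r[0],r[2],r[4]]))
cv2.imwrite("pics/q1b.png",np.hstack([r[1],r[3],r[5]]))
r=[cv2.resize(x[250:290,195:240],None,fx=5.9,fy=5.9,interpolation=cv2.INTER_CUBIC) for x in T]
cv2.imwrite("pics/q2.png",np.vstack([np.hstack(r[:3]),np.hstack(r[3:])]))
print(st()['t'])
E
```

```text
11.025
```

View pics/q1.png

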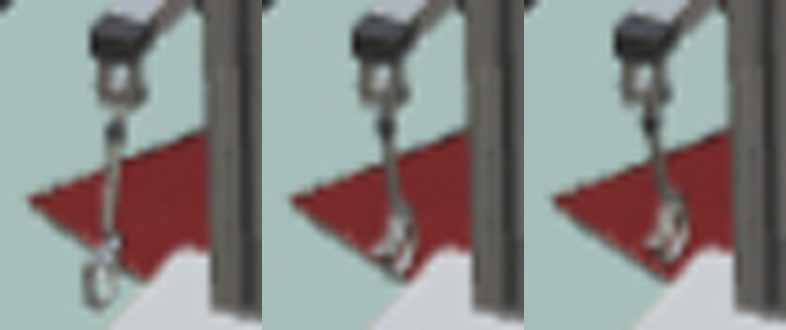

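View pics/q2.png

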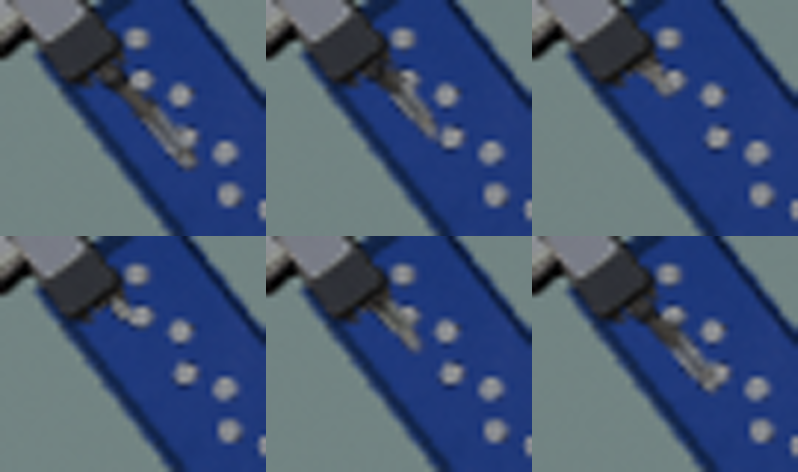

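```bash
cat >> h.py <<'E'
TH=np.radians(38);EX=np.array([np.cos(TH),np.sin(TH),0]);EY=np.array([-np.sin(TH),np.cos(TH),0]);PIN=np.array([.508,.363,.3])
def bail(s): return Tp((0,0,118),s)
def bplan(tg,yaw=128):
    """targets: bail (x_c,y_c,z)"""
    s=st(); r=bail(s)-PIN; print("bail c: x %.4f y %.4f z %.4f"%(r@EX,r@EY,bail(s)[2]))
    plan([PIN*[1,1,0]+EX*x+EY*y+[0,0,z]-(bail(s)-s['ee_pos']) for x,y,z in tg],yaw,1)
E
python3 - <<'E'
from h import *
bplan([(-.09,.1,.2385),(-.09,.05,.2385),(-.09,0,.2385),(-.09,0,.2385),(-.06,0,.2385)])
E
```

```text
bail c: x -0.0901 y 0.1262 z 0.2523
t 11.03 pos [0.298  0.3613 0.1438] rpy [179.95  -0.94 128.03] F [-0.35  0.13 -1.63] w 0.103
  d [-0.0264, 0.0001, 0.0134] spin 0.0005
  d [-0.0764, 0.0001, 0.0126] spin 0.0005
  d [-0.1264, 0.0001, 0.0118] spin 0.0005
  d [-0.1264, 0.0001, 0.0118] spin 0.0005
  d [-0.1264, 0.0301, 0.0118] spin 0.0005
```

```bash
python3 -m handwheel '[{"delta_pos":[0,0,0.013],"spin":0},{"delta_pos":[-0.04,0,0.013],"spin":0},{"delta_pos":[-0.09,0,0.013],"spin":0},{"delta_pos":[-0.126,0,0.012],"spin":0},{"delta_pos":[-0.126,0,0.012],"spin":0}]'
python3 - <<'E'
from h import *
for i in range(4): snapshot("top")
A=snapshot("top")[:,:,::-1];B=snapshot("scene")[:,:,::-1]
cv2.imwrite("pics/r1.png",np.hstack([cv2.resize(A[240:330,170:260],(400,400),interpolation=2),cv2.resize(B[160:250,215:305],(400,400),interpolation=2)]))
bplan([(-.05,0,.2385)]); print(st()['joints'].round(1))
E
```

```text
t: 11.65
ee_pos: [0.3766, 0.2599, 0.129]
orientation: [180.0, -0.9, 127.8]
contact_force: [-0.3, 1.0, -2.1]
grip_width: 0.105
bail c: x -0.0901 y 0.0014 z 0.2380
t 11.95 pos [0.3749 0.2629 0.1295] rpy [179.96  -0.94 128.12] F [ 0.6  -0.44 -2.22] w 0.105
  d [-0.0015, 0.0401, -0.0005] spin 0.0021
[-65.8   9.8  26.1 124.6  -7.2  46.7  93.1]
```

View pics/r1.png

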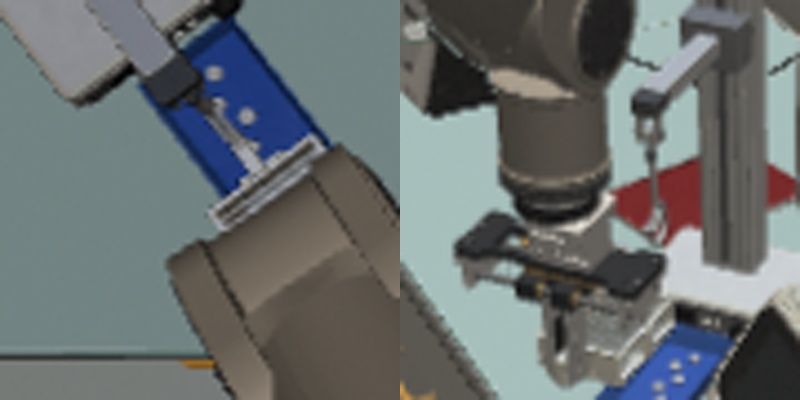

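```bash
python3 -m handwheel '[{"delta_pos":[-0.001,0.015,0],"spin":0},{"delta_pos":[-0.001,0.03,0],"spin":0},{"delta_pos":[-0.001,0.04,0],"spin":0},{"delta_pos":[-0.001,0.045,0],"spin":0},{"delta_pos":[-0.001,0.05,0],"spin":0}]'
python3 - <<'E'
from h import *
for i in range(3): snapshot("top")
A=snapshot("top")[:,:,::-1];B=snapshot("scene")[:,:,::-1]
cv2.imwrite("pics/r2.png",np.hstack([cv2.resize(A[240:330,170:260],(400,400),interpolation=2),cv2.resize(B[160:250,215:305],(400,400),interpolation=2)]))
bplan([(-.02,0,.2385),(-.002,0,.2385)])
E
```

```text
t: 12.58
ee_pos: [0.415, 0.293, 0.1294]
orientation: [180.0, -0.9, 128.1]
contact_force: [0.2, 0.0, -1.8]
grip_width: 0.103
bail c: x -0.0403 y 0.0005 z 0.2380
t 12.82 pos [0.4147 0.2928 0.1295] rpy [179.97  -0.94 128.11] F [ 0.31 -0.46 -2.12] w 0.102
  d [-0.0005, 0.0203, -0.0005] spin 0.0019
  d [-0.0005, 0.0383, -0.0004] spin 0.0019
```

View pics/r2.png

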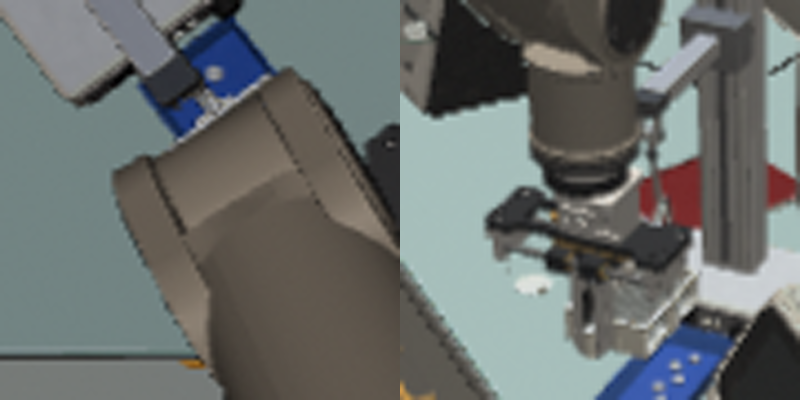

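```bash
python3 -m handwheel '[{"delta_pos":[0,0.004,0],"spin":0},{"delta_pos":[0,0.008,0],"spin":0},{"delta_pos":[0,0.012,0],"spin":0},{"delta_pos":[0,0.016,0],"spin":0},{"delta_pos":[0,0.02,0],"spin":0}]'
python3 -m handwheel '[{"delta_pos":[0,0.004,0],"spin":0},{"delta_pos":[0,0.007,0],"spin":0},{"delta_pos":[0,0.01,0],"spin":0},{"delta_pos":[0,0.013,0],"spin":0},{"delta_pos":[0,0.016,0],"spin":0}]'
python3 - <<'E'
from h import *
for i in range(3): snapshot("top")
for i in range(4):
  B=snapshot("scene")[:,:,::-1]; cv2.imwrite(f"pics/s{i}.png",B); snapshot("top")
A=snapshot("top")[:,:,::-1]
cv2.imwrite("pics/r3.png",np.hstack([cv2.resize(cv2.imread(f"pics/s{i}.png")[170:230,250:290],(266,400),interpolation=2) for i in (0,1,3)]))
cv2.imwrite("pics/r3t.png",cv2.resize(A[240:330,170:260],(500,500),interpolation=2))
bplan([(-.002,0,.2385)])
E
```

```text
t: 13.45
ee_pos: [0.4307, 0.3053, 0.1295]
orientation: [180.0, -0.9, 128.1]
contact_force: [-0.2, 0.3, -1.4]
grip_width: 0.103
t: 14.08
ee_pos: [0.4433, 0.3152, 0.1295]
orientation: [180.0, -0.9, 128.1]
contact_force: [-1.5, -1.5, -2.0]
grip_width: 0.104
bail c: x -0.0040 y 0.0006 z 0.2380
t 14.68 pos [0.4432 0.3152 0.1295] rpy [179.97  -0.94 128.11] F [ 0.08 -0.21 -2.16] w 0.103
  d [-0.0006, 0.002, -0.0005] spin 0.002
```

View pics/r3.png

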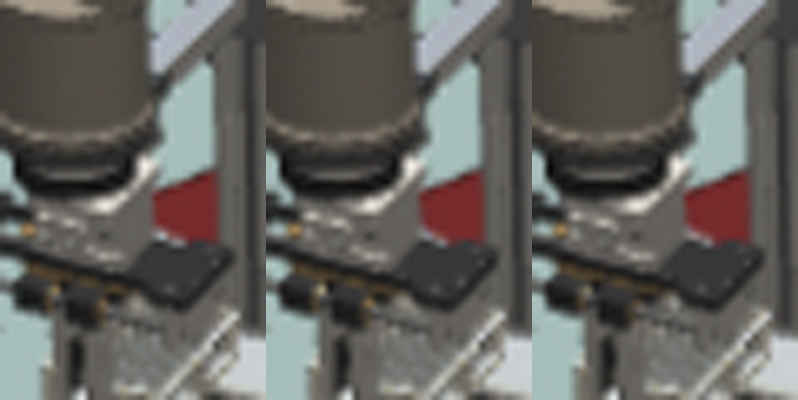

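View pics/r3t.png

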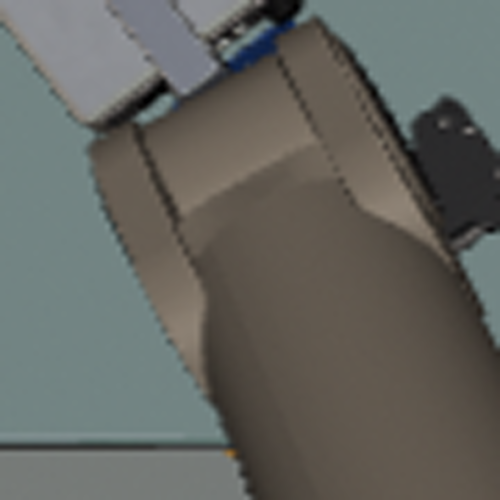

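```bash
python3 -m handwheel '[{"delta_pos":[0,0.001,0],"spin":0},{"delta_pos":[0,0.002,0],"spin":0},{"delta_pos":[0,0.003,0],"spin":0},{"delta_pos":[0,0.004,0],"spin":0},{"delta_pos":[0,0.004,0],"spin":0}]'
for i in 1 2; do python3 -m handwheel '[{"delta_pos":[0,0,0],"spin":0},{"delta_pos":[0,0,0],"spin":0},{"delta_pos":[0,0,0],"spin":0},{"delta_pos":[0,0,0],"spin":0},{"delta_pos":[0,0,0],"spin":0}]'; done
python3 - <<'E'
from h import *
f=[]
for i in range(16): snapshot("scene"); f.append(st()['contact_force']@EX)
print(np.round(f,2)); bplan([])
E
```

```text
t: 15.3
ee_pos: [0.4464, 0.3177, 0.1295]
orientation: [180.0, -0.9, 128.1]
contact_force: [-0.5, -0.8, -1.6]
grip_width: 0.101
t: 15.92
ee_pos: [0.4464, 0.3177, 0.1295]
orientation: [180.0, -0.9, 128.1]
contact_force: [-0.3, -0.2, -1.8]
grip_width: 0.103
t: 16.55
ee_pos: [0.4464, 0.3177, 0.1295]
orientation: [180.0, -0.9, 128.1]
contact_force: [0.5, 0.3, -2.3]
grip_width: 0.101
[-0.26  0.11  0.57  0.37  0.   -0.23  0.24 -0.58  0.58  0.99 -0.55 -0.92
 -0.14 -0.52 -0.16  0.16]
bail c: x 0.0000 y 0.0006 z 0.2380
t 17.35 pos [0.4464 0.3177 0.1295] rpy [179.97  -0.94 128.11] F [ 0.3  -0.12 -1.13] w 0.103
```

```bash
python3 -m handwheel '[{"delta_pos":[0,-0.001,0],"spin":0},{"delta_pos":[0,-0.002,0],"spin":0},{"delta_pos":[0,-0.003,0],"spin":0},{"delta_pos":[0,-0.004,0],"spin":0},{"delta_pos":[0,-0.005,0],"spin":0}]'
python3 -m handwheel '[{"delta_pos":[0,-0.001,0],"spin":0},{"delta_pos":[0,-0.002,0],"spin":0},{"delta_pos":[0,-0.003,0],"spin":0},{"delta_pos":[0,-0.004,0],"spin":0},{"delta_pos":[0,-0.005,0],"spin":0}]'
python3 -m handwheel '[{"delta_pos":[0,-0.003,0],"spin":0},{"delta_pos":[0,-0.01,0],"spin":0},{"delta_pos":[0,-0.02,0],"spin":0},{"delta_pos":[0,-0.028,0],"spin":0},{"delta_pos":[0,-0.036,0],"spin":0}]'
python3 - <<'E'
from h import *
S=[];T=[]
for i in range(6):
    S.append(snapshot("scene")[:,:,::-1].copy());T.append(snapshot("top")[:,:,::-1].copy())
S=np.array(S);T=np.array(T);np.save("S.npy",S);np.save("T.npy",T)
cv2.imwrite("pics/u1.png",np.hstack([cv2.resize(x[175:225,255:290],(186,266),interpolation=2) for x in S[[0,2,3,5]]]))
cv2.imwrite("pics/u2.png",np.hstack([cv2.resize(x[245:295,190:240],(266,266),interpolation=2) for x in T[[0,3,5]]]))
bplan([])
E
```

```text
t: 17.98
ee_pos: [0.4424, 0.3146, 0.1295]
orientation: [180.0, -0.9, 128.1]
contact_force: [-0.1, 0.8, -1.8]
grip_width: 0.1
t: 18.6
ee_pos: [0.4385, 0.3114, 0.1295]
orientation: [180.0, -0.9, 128.1]
contact_force: [-0.3, 0.0, -2.0]
grip_width: 0.103
t: 19.23
ee_pos: [0.4096, 0.2888, 0.1296]
orientation: [180.0, -0.9, 128.1]
contact_force: [0.3, 0.9, -2.4]
grip_width: 0.101
bail c: x -0.0460 y 0.0004 z 0.2380
t 19.82 pos [0.4102 0.2892 0.1294] rpy [179.98  -0.94 128.11] F [-0.19  0.07 -1.56] w 0.102
```

View pics/u1.png

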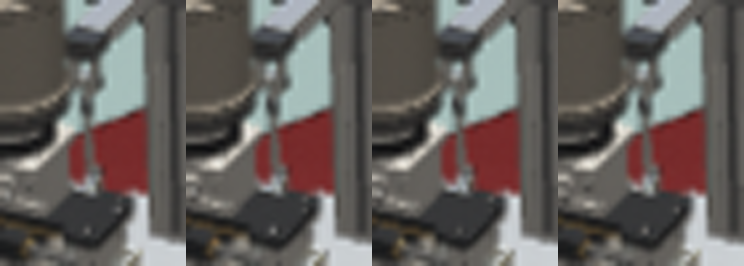

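View pics/u2.png

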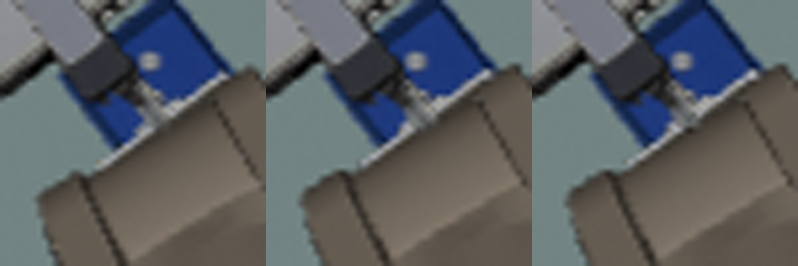

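```bash
python3 - <<'E'
from h import *
S=np.load("S.npy").astype(float)
# darkness centroid? use column profile around shank rows 195-206
for r0,r1 in((194,199),(200,207)):
  out=[]
  for k in range(6):
    ref=S[:, r0:r1,262:284].mean(0).mean(2)
    p=S[k,r0:r1,262:284].mean(2); out.append(round(float(np.abs(p-ref).mean()),2))
  print(out)
r=[cv2.resize(S[k][185:213,262:284].astype(np.uint8),None,fx=9,fy=12,interpolation=2) for k in(0,1,2,4)]
cv2.imwrite("pics/u3.png",np.hstack(r))
b=PIN
print(proj("scene",[PIN,PIN+[0,0,-.06],PIN+[0,0,-.06]-EX*.005]))
E
```

```text
[0.47, 0.99, 0.56, 0.61, 0.53, 0.55]
[0.61, 1.05, 1.06, 1.05, 0.82, 0.99]
[[270.32435033 190.23775688]
 [270.89872551 202.9029509 ]
 [270.34694738 203.45162551]]
```

View pics/u3.png

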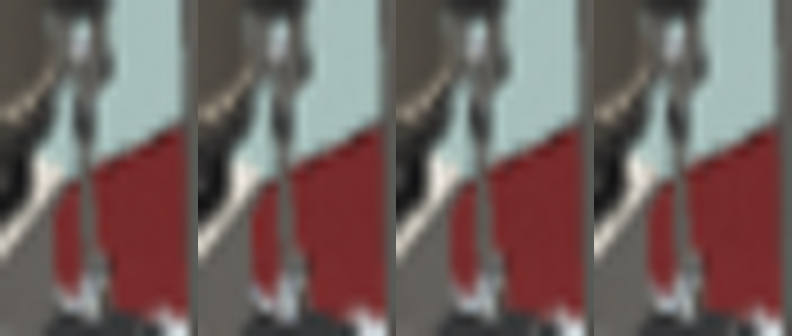

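```bash
python3 -m handwheel '[{"delta_pos":[0,0.01,0],"spin":0},{"delta_pos":[0,0.02,0],"spin":0},{"delta_pos":[0,0.028,0],"spin":0},{"delta_pos":[0,0.034,0],"spin":0},{"delta_pos":[0,0.034,0],"spin":0}]'
python3 - <<'E'
from h import *
for i in range(5): snapshot("scene")
bplan([(-.011,0,.225),(-.011,0,.215)])
E
```

```text
t: 20.45
ee_pos: [0.4372, 0.3103, 0.1293]
orientation: [180.0, -0.9, 128.1]
contact_force: [-0.5, 0.3, -1.9]
grip_width: 0.102
bail c: x -0.0122 y 0.0005 z 0.2380
t 20.7 pos [0.4368 0.3101 0.1295] rpy [179.98  -0.94 128.1 ] F [ 0.75  0.2  -2.85] w 0.104
  d [-0.0007, 0.0012, 0.013] spin 0.0018
  d [-0.0009, 0.0012, 0.023] spin 0.0018
```

```bash
python3 -m handwheel '[{"delta_pos":[0,0,0.008],"spin":0},{"delta_pos":[0,0.001,0.016],"spin":0},{"delta_pos":[0,0.001,0.023],"spin":0},{"delta_pos":[0,0.001,0.025],"spin":0}]'
python3 - <<'E'
from h import *
for i in range(3): snapshot("scene"); print(st()['contact_force'].round(2))
bplan([(-.011,0,.208),(-.01,0,.206)])
E
```

```text
t: 21.2
ee_pos: [0.4371, 0.3107, 0.1038]
orientation: [-180.0, -0.9, 128.1]
contact_force: [0.2, -0.1, -1.9]
grip_width: 0.107
[ 0.62 -0.36 -2.24]
[ 0.52 -0.73 -2.09]
[ 0.13 -0.25 -1.58]
bail c: x -0.0112 y 0.0009 z 0.2129
t 21.35 pos [0.4373 0.311  0.1044] rpy [179.99  -0.94 128.1 ] F [ 0.13 -0.25 -1.58] w 0.098
  d [-0.0009, 0.0002, 0.0049] spin 0.0018
  d [-0.001, 0.0012, 0.0069] spin 0.0018
```

```bash
python3 -m handwheel '[{"delta_pos":[0,0,0.0015],"spin":0},{"delta_pos":[0,0,0.003],"spin":0}]';python3 -m handwheel '[{"delta_pos":[0,0,0.0015],"spin":0},{"delta_pos":[0,0,0.003],"spin":0}]'
python3 - <<'E'
from h import *
for i in range(4): snapshot("scene"); print(st()['contact_force'].round(2),st()['ft_torque'].round(2))
bplan([])
E
```

```text
t: 21.6
ee_pos: [0.4374, 0.3111, 0.1015]
orientation: [180.0, -0.9, 128.1]
contact_force: [0.4, -0.3, -2.5]
grip_width: 0.102
t: 21.85
ee_pos: [0.4383, 0.3118, 0.0991]
orientation: [179.8, -1.0, 128.1]
contact_force: [1.8, 1.5, 9.5]
grip_width: 0.099
[1.6  0.69 6.06] [ 0.46 -0.53  0.02]
[1.61 1.31 5.92] [ 0.44 -0.53  0.03]
[1.28 0.78 5.94] [ 0.48 -0.43 -0.04]
[0.59 1.59 6.06] [ 0.42 -0.46 -0.02]
bail c: x -0.0102 y 0.0009 z 0.2079
t 22.05 pos [0.4383 0.3119 0.0992] rpy [179.83  -0.95 128.1 ] F [0.59 1.59 6.06] w 0.102
```

```bash
python3 -m handwheel '[{"delta_pos":[0,0,-0.002],"spin":0},{"delta_pos":[0,0,-0.005],"spin":0},{"delta_pos":[0,0,-0.007],"spin":0},{"delta_pos":[0,0,-0.007],"spin":0}]'
python3 - <<'E'
from h import *
f=[]
for i in range(5): snapshot("scene"); f.append(st()['contact_force'])
print(np.mean(f,0))
bplan([(-.004,0,.2149)])
E
```

```text
t: 22.55
ee_pos: [0.4383, 0.3118, 0.1063]
orientation: [179.8, -1.0, 128.1]
contact_force: [0.9, 0.5, -2.1]
grip_width: 0.103
[-0.03776893  0.30099941 -2.14030143]
bail c: x -0.0103 y 0.0008 z 0.2148
t 22.8 pos [0.4383 0.3117 0.1061] rpy [179.84  -0.95 128.1 ] F [-0.5   0.78 -1.97] w 0.102
  d [-0.0008, 0.0063, -0.0001] spin 0.0018
```

```bash
python3 -m handwheel '[{"delta_pos":[0,0.002,0],"spin":0},{"delta_pos":[0,0.004,0],"spin":0},{"delta_pos":[0,0.006,0],"spin":0},{"delta_pos":[-0.001,0.0065,0],"spin":0}]'
python3 -m handwheel '[{"delta_pos":[0,0,0.0015],"spin":0},{"delta_pos":[0,0,0.003],"spin":0},{"delta_pos":[0,0,0.0045],"spin":0}]'
python3 -m handwheel '[{"delta_pos":[0,0,0.001],"spin":0},{"delta_pos":[0,0,0.002],"spin":0}]'
python3 - <<'E'
from h import *
f=[]
for i in range(3): snapshot("scene"); f.append(st()['contact_force'])
f=np.mean(f,0);print(f,f@EX,f@EY)
bplan([])
E
```

```text
t: 23.3
ee_pos: [0.4441, 0.315, 0.1061]
orientation: [179.8, -0.9, 128.1]
contact_force: [-1.1, -0.3, -2.9]
grip_width: 0.103
t: 23.68
ee_pos: [0.4441, 0.3151, 0.1014]
orientation: [179.9, -0.9, 128.1]
contact_force: [0.4, -0.7, -1.2]
grip_width: 0.102
t: 23.92
ee_pos: [0.444, 0.3151, 0.0993]
orientation: [179.9, -0.9, 128.1]
contact_force: [-1.1, 0.2, -1.7]
grip_width: 0.104
[-0.37216726  0.39229342 -1.90729257] -0.05175185642019224 0.5382604819469219
bail c: x -0.0037 y -0.0000 z 0.2081
t 24.07 pos [0.444  0.3151 0.0994] rpy [179.85  -0.95 128.11] F [-0.12 -0.06 -1.55] w 0.105
```

```bash
for i in 1 2; do python3 -m handwheel '[{"delta_pos":[0,0,0.001],"spin":0},{"delta_pos":[0,0,0.002],"spin":0}]' | egrep "pos|force"; done
python3 - <<'E'
from h import *
f=[]
for i in range(3): snapshot("scene"); f.append(st()['contact_force'])
f=np.mean(f,0);print(f,f@EX,f@EY)
bplan([])
E
```

```text
ee_pos: [0.444, 0.3151, 0.0973]
contact_force: [0.2, 0.1, -1.1]
ee_pos: [0.4439, 0.3152, 0.0952]
contact_force: [0.7, -0.6, -2.8]
[ 0.59417373 -0.33428951 -1.68231065] 0.26240611334096675 -0.6292336002971416
bail c: x -0.0037 y 0.0001 z 0.2039
t 24.73 pos [0.4439 0.3151 0.0952] rpy [179.86  -0.95 128.11] F [ 0.43 -0.6  -2.34] w 0.098
```

```bash
for i in 1 2; do python3 -m handwheel '[{"delta_pos":[0,0,0.001],"spin":0},{"delta_pos":[0,0,0.002],"spin":0}]' | egrep "pos|force"; done
python3 - <<'E'
from h import *
f=[]
for i in range(3): snapshot("scene"); f.append(st()['contact_force'])
f=np.mean(f,0);print(f,f@EX,f@EY)
bplan([])
E
```

```text
ee_pos: [0.4441, 0.3153, 0.0933]
contact_force: [0.9, 0.5, 2.0]
ee_pos: [0.4444, 0.3155, 0.0915]
contact_force: [-0.2, 0.7, 2.3]
[0.36335503 0.29513471 1.15564344] 0.46803074333242134 0.008865631909091449
bail c: x -0.0036 y 0.0001 z 0.2000
t 25.38 pos [0.444  0.3153 0.0913] rpy [179.84  -0.95 128.11] F [0.8  0.37 1.06] w 0.1
```

```bash
for i in 1 2; do python3 -m handwheel '[{"delta_pos":[0,0.0006,0.001],"spin":0},{"delta_pos":[0,0.0012,0.002],"spin":0}]' | egrep "pos|force"; done
python3 - <<'E'
from h import *
f=[]
for i in range(3): snapshot("scene"); f.append(st()['contact_force'])
f=np.mean(f,0);print(f,f@EX,f@EY)
bplan([])
E
```

```text
ee_pos: [0.4451, 0.3161, 0.0893]
contact_force: [-0.1, -0.4, 2.6]
ee_pos: [0.446, 0.3169, 0.0872]
contact_force: [-0.5, 1.1, 2.3]
[ 0.53743053 -0.33279464  2.52626421] 0.21861219679504645 -0.5931210276726326
bail c: x -0.0012 y 0.0002 z 0.1958
t 26.02 pos [0.4459 0.3168 0.0871] rpy [179.85  -0.95 128.11] F [ 0.13 -0.09  2.96] w 0.104
```

```bash
for i in 1 2; do python3 -m handwheel '[{"delta_pos":[0,0.0004,0.001],"spin":0},{"delta_pos":[0,0.0008,0.002],"spin":0}]' | egrep "pos|force"; done
python3 - <<'E'
from h import *
f=[]
for i in range(3): snapshot("scene"); f.append(st()['contact_force'])
f=np.mean(f,0);print(f,f@EX,f@EY)
bplan([])
E
```

```text
ee_pos: [0.4466, 0.3174, 0.0851]
contact_force: [0.4, -0.2, 3.7]
ee_pos: [0.4472, 0.3179, 0.083]
contact_force: [0.4, -0.5, 2.4]
[-0.22466495 -0.4068243   0.87521999] -0.42750444698343093 -0.18226436701120205
bail c: x 0.0004 y 0.0002 z 0.1916
t 26.68 pos [0.447  0.3178 0.0829] rpy [179.87  -0.94 128.11] F [-0.24 -0.23  0.31] w 0.103
```

```bash
for i in 1 2 3; do python3 -m handwheel '[{"delta_pos":[0,0.0002,0.001],"spin":0},{"delta_pos":[0,0.0004,0.002],"spin":0}]' | egrep "pos|force"; done
python3 - <<'E'
from h import *
f=[]
for i in range(3): snapshot("scene"); f.append(st()['contact_force'])
f=np.mean(f,0);print(f,f@EX,f@EY)
bplan([])
E
```

```text
ee_pos: [0.4473, 0.3181, 0.0809]
contact_force: [0.1, 0.4, 3.5]
ee_pos: [0.4474, 0.3182, 0.0786]
contact_force: [0.2, -0.1, -2.2]
ee_pos: [0.4474, 0.3182, 0.0763]
contact_force: [0.3, -0.2, -2.5]
[-0.41987829  0.03761965 -1.98717902] -0.3077076434733402 0.28814757487098247
bail c: x 0.0012 y 0.0004 z 0.1850
t 27.57 pos [0.4476 0.3183 0.0765] rpy [179.93  -0.94 128.11] F [-0.1   0.44 -1.54] w 0.101
```

```bash
for i in 1 2; do python3 -m handwheel '[{"delta_pos":[0,0,0.0005],"spin":0},{"delta_pos":[0,0,0.001],"spin":0}]' | egrep "pos|force"; done
```

```text
ee_pos: [0.4479, 0.3186, 0.0757]
contact_force: [-0.2, 0.2, 3.0]
ee_pos: [0.4484, 0.319, 0.0751]
contact_force: [0.0, 0.2, 8.4]
```

```bash
python3 - <<'E'
from h import *
f=[]
for i in range(3): snapshot("scene"); f.append(st()['contact_force'])
f=np.mean(f,0);print(f,f@EX,f@EY)
bplan([])
E
```

```text
[-0.11066654  0.42468334  6.89209531] 0.17425474926709028 0.4027881625473237
bail c: x 0.0021 y 0.0004 z 0.1839
t 28.23 pos [0.4484 0.319  0.0752] rpy [179.8   -0.95 128.11] F [ 0.54 -0.38  6.78] w 0.105
```

```bash
python3 -m handwheel '[{"delta_pos":[0,0,0.0007],"spin":0},{"delta_pos":[0,0,0.0007],"spin":0},{"delta_pos":[0,0,0.0007],"spin":0}]'
python3 - <<'E'
from h import *
f=[]
for i in range(16): snapshot("scene"); f.append(st()['contact_force'])
f=np.array(f);print(f[:,2].round(1)); f=f.mean(0);print(f,f@EX)
bplan([])
E
```

```text
t: 28.6
ee_pos: [0.449, 0.3195, 0.075]
orientation: [179.7, -1.0, 128.1]
contact_force: [0.1, 1.1, 7.5]
grip_width: 0.103
[7.1 6.6 7.8 7.1 6.1 6.8 6.1 8.1 6.4 6.5 6.4 5.7 6.3 7.6 7.4 7.7]
[0.62510581 0.31667806 6.8389838 ] 0.6875565822422404
bail c: x 0.0027 y 0.0004 z 0.1838
t 29.4 pos [0.449  0.3195 0.075 ] rpy [179.71  -0.96 128.11] F [0.32 1.   7.66] w 0.103
```

```bash
python3 -m handwheel '[{"delta_pos":[0,-0.0006,0.0015],"spin":0},{"delta_pos":[0,-0.0006,0.0015],"spin":0}]'
python3 - <<'E'
from h import *
f=[]
for i in range(8): snapshot("scene"); f.append(st()['contact_force'])
f=np.array(f);print(f[:,2].round(1)); f=f.mean(0);print(f,f@EX)
bplan([])
E
```

```text
t: 29.65
ee_pos: [0.4497, 0.32, 0.0744]
orientation: [179.5, -1.0, 128.1]
contact_force: [0.3, 0.3, 11.4]
grip_width: 0.101
[10.7 11.2 11.4 11.8 11.1 10.7 11.6 11.3]
[ 0.23415403  0.47849304 11.22682417] 0.4791056229096
bail c: x 0.0032 y 0.0003 z 0.1835
t 30.05 pos [0.4497 0.32   0.0744] rpy [179.55  -0.97 128.1 ] F [-0.24  0.78 11.35] w 0.103
```

```bash
python3 -m handwheel '[{"delta_pos":[0,0,0.0006],"spin":0},{"delta_pos":[0,0,0.0006],"spin":0}]'
python3 - <<'E'
from h import *
f=[]
for i in range(16): snapshot("scene"); f.append(st()['contact_force'])
f=np.array(f);print(f[:,2].round(1)); f=f.mean(0);print(f,f@EX)
im=snapshot("wrist")[:,:,::-1]; cv2.imwrite("pics/w9.png",im); A=snapshot("scene")[:,:,::-1]; cv2.imwrite("pics/v9.png",cv2.resize(A[150:270,200:320],(600,600),interpolation=2))
bplan([])
E
```

```text
t: 30.3
ee_pos: [0.4504, 0.3206, 0.0745]
orientation: [179.4, -1.0, 128.1]
contact_force: [-0.3, 0.4, 7.9]
grip_width: 0.101
[8.2 9.1 8.5 8.3 8.3 7.8 7.8 8.3 8.6 7.5 8.3 8.1 7.5 7.4 8.4 8.6]
[0.43588891 0.29000474 8.16441434] 0.5220298896479304
bail c: x 0.0039 y 0.0004 z 0.1837
t 31.2 pos [0.4504 0.3206 0.0745] rpy [179.44  -0.98 128.1 ] F [ 0.74 -0.44  8.22] w 0.103
```

View pics/v9.png

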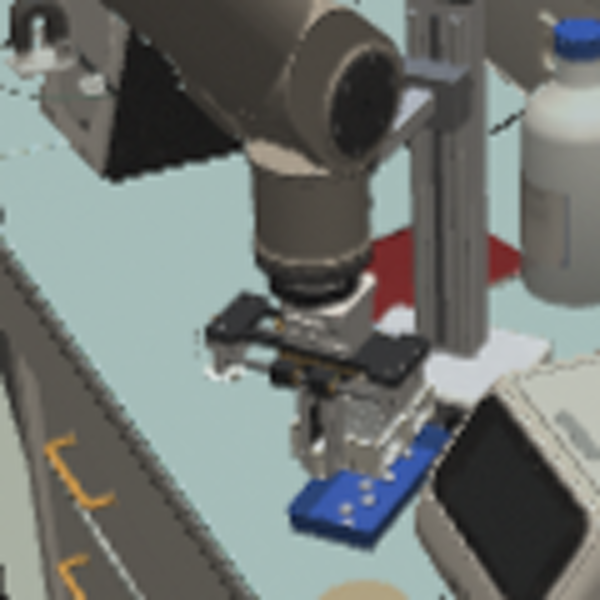

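View pics/w9.png

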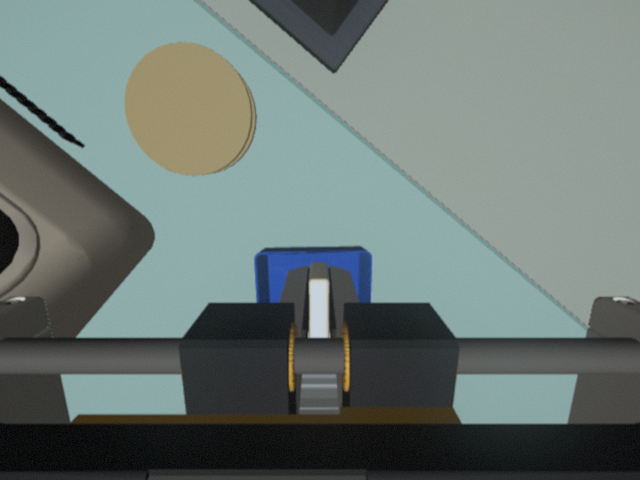

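```bash
python3 -m handwheel '[{"delta_pos":[0,0.0005,-0.0003],"spin":0},{"delta_pos":[0,0.002,-0.0006],"spin":0},{"delta_pos":[0,0.0035,-0.0008],"spin":0},{"delta_pos":[0,0.005,-0.0008],"spin":0},{"delta_pos":[0,0.005,-0.0008],"spin":0}]'
python3 - <<'E'
from h import *
f=[]
for i in range(8): snapshot("scene"); f.append(st()['contact_force'])
f=np.array(f);print(f[:,2].round(1)); f=f.mean(0);print(f,f@EX,st()['ft_torque'])
bplan([])
E
```

```text
t: 31.82
ee_pos: [0.4543, 0.3237, 0.0752]
orientation: [179.5, -1.0, 128.1]
contact_force: [0.8, -0.0, 0.5]
grip_width: 0.103
[ 0.5  0.2 -0.1 -0.2 -0.2 -0.2 -0.6 -0.6]
[-0.32748132  0.01844179 -0.14892174] -0.24670490241335746 [0.03248217 0.11033782 0.05854471]
bail c: x 0.0088 y 0.0003 z 0.1845
t 32.23 pos [0.4542 0.3236 0.0753] rpy [179.44  -0.98 128.1 ] F [-0.33 -0.14 -0.56] w 0.106
```

```bash
python3 -m handwheel '[{"delta_pos":[0,0,0],"spin":0},{"delta_pos":[0,0,0],"spin":0},{"delta_pos":[0,0,0],"spin":0},{"delta_pos":[0,0,0],"spin":0}]' -0.3
python3 - <<'E'
from h import *
for i in range(4): snapshot("scene")
im=snapshot("wrist")[:,:,::-1]; cv2.imwrite("pics/w10.png",im[200:440,200:440])
bplan([])
E
```

```text
t: 32.72
ee_pos: [0.4543, 0.3236, 0.0753]
orientation: [179.4, -1.0, 128.1]
contact_force: [0.0, 0.4, 0.3]
grip_width: 0.347
bail c: x 0.0089 y 0.0003 z 0.1845
t 32.98 pos [0.4543 0.3236 0.0753] rpy [179.45  -0.98 128.1 ] F [-0.31  0.35  0.37] w 0.35
```

View pics/w10.png

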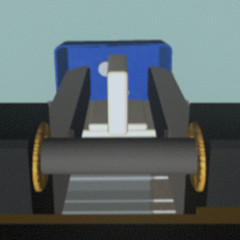

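```bash
python3 -m handwheel '[{"delta_pos":[0,-0.01,0],"spin":0},{"delta_pos":[0,-0.03,0],"spin":0},{"delta_pos":[0,-0.055,0],"spin":0},{"delta_pos":[0,-0.08,0],"spin":0},{"delta_pos":[0,-0.09,0],"spin":0}]'
python3 - <<'E'
from h import *
for i in range(5): snapshot("scene")
print(st()['joints'].round(1))
plan([[.375,.262,.13],[.36,.28,.19],[.34,.32,.25],[.32,.36,.28],[.30,.40,.28]])
A=snapshot("top")[:,:,::-1]; B=snapshot("scene")[:,:,::-1]
cv2.imwrite("pics/x1.png",np.hstack([cv2.resize(A[220:330,150:260],(400,400),interpolation=2),cv2.resize(B[160:260,220:320],(400,400),interpolation=2)]))
E
```

```text
t: 33.6
ee_pos: [0.3822, 0.2672, 0.0744]
orientation: [179.5, -1.0, 128.1]
contact_force: [0.1, 0.0, 0.7]
grip_width: 0.353
[-63.5  16.2  24.7 126.2 -12.2  39.   98. ]
t 33.85 pos [0.3841 0.2688 0.0746] rpy [179.4   -0.98 128.11] F [ 0.59 -0.25  0.48] w 0.351
  d [0.0012, -0.0107, -0.0555] spin 0.0
  d [0.0257, -0.0108, -0.1151] spin 0.0
  d [0.0705, -0.0012, -0.1743] spin 0.0
  d [0.1148, 0.008, -0.2034] spin 0.0
  d [0.1586, 0.017, -0.2026] spin 0.0
```

View pics/x1.png

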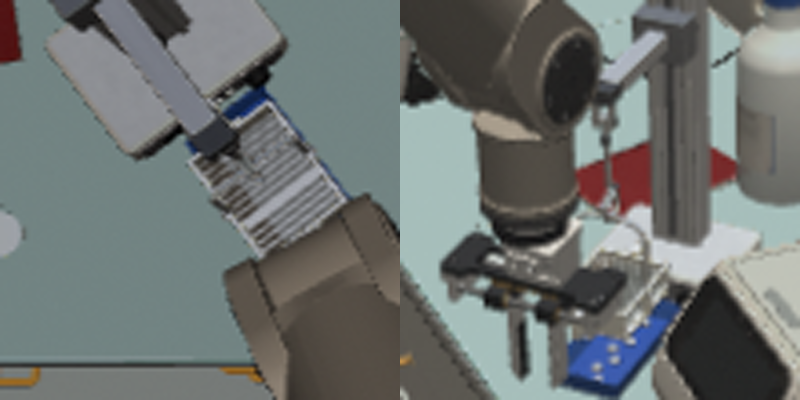

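```bash
python3 -m handwheel '[{"delta_pos":[0.01,-0.01,-0.04],"spin":0},{"delta_pos":[0.026,-0.01,-0.1],"spin":0},{"delta_pos":[0.07,-0.001,-0.155],"spin":0},{"delta_pos":[0.115,0.008,-0.19],"spin":0},{"delta_pos":[0.16,0.017,-0.2],"spin":0}]'
python3 - <<'E'
from h import *
for i in range(6): snapshot("scene")
S=[];T=[]
for i in range(8):
    S.append(snapshot("scene")[:,:,::-1].copy());T.append(snapshot("top")[:,:,::-1].copy())
np.save("S.npy",S);np.save("T.npy",T)
print([float(np.abs(S[i][175:250,245:310].astype(float)-S[0][175:250,245:310]).mean().round(2)) for i in range(8)])
cv2.imwrite("pics/y1.png",np.hstack([cv2.resize(T[0][220:330,150:260],(400,400),interpolation=2),cv2.resize(S[0][160:260,220:320],(400,400),interpolation=2)]))
cv2.imwrite("pics/y2.png",np.hstack([cv2.resize(S[i][180:245,245:305],(370,400),interpolation=cv2.INTER_CUBIC) for i in(0,3)]))
print(st()['t'],st()['ee_pos'])
E
```

```text
t: 34.58
ee_pos: [0.299, 0.4033, 0.2801]
orientation: [179.2, -1.1, 128.1]
contact_force: [-0.3, 0.8, -0.4]
grip_width: 0.347
[0.0, 0.55, 1.73, 2.68, 3.31, 3.53, 3.22, 2.55]
35.675 [0.29913706 0.40104896 0.27723338]
```

View pics/y1.png

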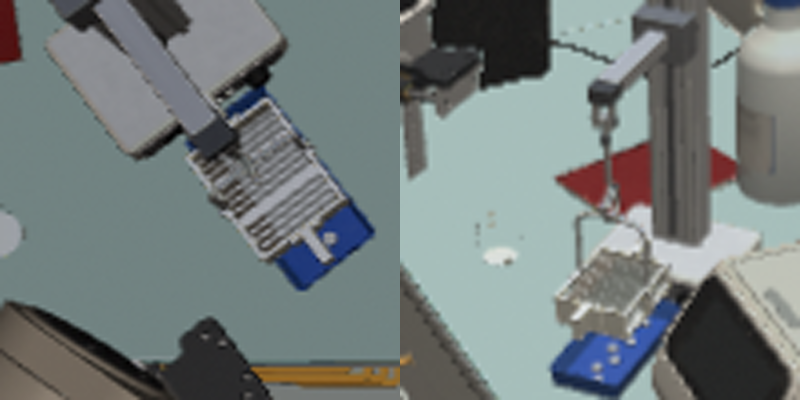

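View pics/y2.png

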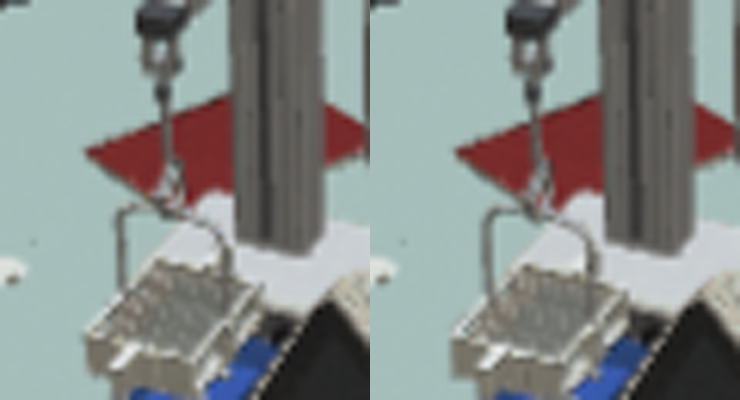

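```bash
cat > trk.py <<'E'
from h import *
def run(N):
    S0=None;out=[]
    t=[]
    for i in range(N):
        t.append(st()['t']); a=cv2.cvtColor(snapshot("scene"),cv2.COLOR_RGB2GRAY).astype(np.float32)
        g=a[205:243,255:292]
        if S0 is None: S0=a
        tpl=S0[212:234,262:284]
        up=lambda x:cv2.resize(x,None,fx=5,fy=5,interpolation=cv2.INTER_CUBIC)
        r=cv2.matchTemplate(up(a[204:246,252:294]),up(tpl),cv2.TM_CCOEFF_NORMED); _,m,_,l=cv2.minMaxLoc(r)
        out.append(((l[0]/5-10),(l[1]/5-8)))
    return np.array(t),np.array(out)
if __name__=="__main__":
    t,o=run(36)
    for a,b in zip(t,o): print(round(a,2),b.round(1).tolist(),end="; ")
E
python3 trk.py
```

```text
35.67 [0.0, 0.0]; 35.72 [0.0, 0.0]; 35.78 [0.2, -0.2]; 35.83 [0.2, -0.2]; 35.88 [0.2, -0.2]; 35.92 [0.0, 0.0]; 35.98 [0.0, 0.0]; 36.02 [-0.2, 0.2]; 36.08 [-0.2, 0.4]; 36.12 [-0.4, 0.6]; 36.17 [-0.4, 0.6]; 36.22 [-0.6, 0.8]; 36.28 [-0.6, 0.8]; 36.33 [-0.4, 0.8]; 36.38 [-0.4, 0.6]; 36.42 [-0.2, 0.4]; 36.48 [-0.2, 0.2]; 36.52 [-0.2, 0.2]; 36.58 [0.0, 0.0]; 36.62 [0.2, -0.2]; 36.67 [0.2, -0.2]; 36.72 [0.2, -0.2]; 36.78 [0.2, -0.2]; 36.83 [0.0, 0.0]; 36.88 [-0.2, 0.0]; 36.92 [-0.2, 0.2]; 36.98 [-0.2, 0.4]; 37.02 [-0.4, 0.6]; 37.08 [-0.4, 0.8]; 37.12 [-0.6, 0.8]; 37.17 [-0.6, 0.8]; 37.22 [-0.4, 0.6]; 37.28 [-0.4, 0.6]; 37.33 [-0.2, 0.4]; 37.38 [-0.2, 0.2]; 37.42 [0.0, 0.0];
```

```bash
python3 - <<'E'
from h import *
s=st(); r=s['ee_pos']-PIN; print(r@EX,r@EY)
W=lambda x,y,z: PIN*[1,1,0]+EX*x+EY*y+[0,0,z]
plan([W(-.155,.09,.265),W(-.152,.045,.215),W(-.15,.015,.155),W(-.15,0,.1),W(-.15,0,.076)])
E
```

```text
-0.14118275715936388 0.15852071960392256
t 37.48 pos [0.2992 0.401  0.2772] rpy [179.43  -0.96 128.11] F [ 0.33  0.56 -0.22] w 0.346
  d [-0.0687, -0.0141, 0.0109] spin 0.0
  d [-0.1145, -0.0116, 0.0602] spin 0.0
  d [-0.1455, -0.0103, 0.1197] spin 0.0
  d [-0.1615, -0.0109, 0.1744] spin 0.0
  d [-0.1619, -0.0111, 0.1984] spin 0.0
```

```bash
python3 -m handwheel '[{"delta_pos":[-0.05,-0.014,0.005],"spin":0},{"delta_pos":[-0.1,-0.012,0.045],"spin":0},{"delta_pos":[-0.142,-0.011,0.1],"spin":0},{"delta_pos":[-0.161,-0.011,0.16],"spin":0},{"delta_pos":[-0.162,-0.011,0.198],"spin":0}]' -1 10
python3 - <<'E'
from h import *
for i in range(5): snapshot("scene")
s=st(); r=s['ee_pos']-PIN; print(r@EX,r@EY,s['grip_width'])
W=lambda x,y,z: PIN*[1,1,0]+EX*x+EY*y+[0,0,z]
plan([W(-.102,0,.076)])
im=snapshot("wrist")[:,:,::-1]; cv2.imwrite("pics/w11.png",im[150:440,160:480])
E
```

```text
t: 38.1
ee_pos: [0.3905, 0.2691, 0.0747]
orientation: [179.4, -0.9, 128.0]
contact_force: [1.1, 1.9, 0.2]
grip_width: -0.0
-0.14902337719468192 0.00012279699533999087 0.0075415177285514685
t 38.35 pos [0.3905 0.2713 0.0779] rpy [179.36  -0.98 128.11] F [0.54 0.89 0.54] w 0.008
  d [-0.0002, 0.047, 0.0024] spin 0.0
```

View pics/w11.png

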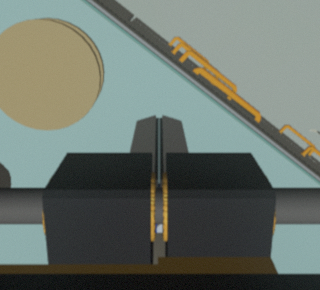

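```bash
python3 -m handwheel '[{"delta_pos":[0,0.012,0.001],"spin":0},{"delta_pos":[0,0.025,0.002],"spin":0},{"delta_pos":[0,0.036,0.002],"spin":0},{"delta_pos":[0,0.043,0.002],"spin":0},{"delta_pos":[0,0.047,0.002],"spin":0}]'|egrep "pos|force"
python3 -m handwheel '[{"delta_pos":[0,0.0015,0],"spin":0},{"delta_pos":[0,0.003,0],"spin":0},{"delta_pos":[0,0.0045,0],"spin":0},{"delta_pos":[0,0.006,0],"spin":0},{"delta_pos":[0,0.0075,0],"spin":0}]'|egrep "pos|force"
python3 -m handwheel '[{"delta_pos":[0,0.0015,0],"spin":0},{"delta_pos":[0,0.003,0],"spin":0},{"delta_pos":[0,0.0045,0],"spin":0},{"delta_pos":[0,0.006,0],"spin":0},{"delta_pos":[0,0.0075,0],"spin":0}]'|egrep "pos|force"
python3 - <<'E'
from h import *
import trk
t,o=trk.run(18); print(o.round(1).tolist())
s=st(); r=s['ee_pos']-PIN; print(r@EX,r@EY,s['t'],s['contact_force'])
A=snapshot("scene")[:,:,::-1]; cv2.imwrite("pics/y3.png",cv2.resize(A[170:250,225:315],(675,600),interpolation=2))
E
```

```text
ee_pos: [0.4279, 0.3009, 0.0766]
contact_force: [-0.5, -0.0, 0.5]
ee_pos: [0.4338, 0.3056, 0.0768]
contact_force: [0.7, -0.6, -0.4]
ee_pos: [0.4398, 0.3103, 0.0769]
contact_force: [-0.4, 0.2, 0.4]
[[0.0, 0.0], [0.0, 0.0], [0.0, 0.0], [0.0, 0.0], [0.0, 0.0], [0.0, 0.0], [0.0, 0.0], [0.0, 0.0], [0.0, 0.0], [0.0, 0.0], [0.0, 0.0], [0.0, 0.0], [0.0, 0.0], [0.0, 0.0], [0.0, 0.0], [0.0, 0.0], [0.0, 0.0], [0.0, 0.0]]
-0.08630213496208154 0.0004043749149900908 41.175 [ 1.32892739 -0.32056619  0.42310658]
```

View pics/y3.png

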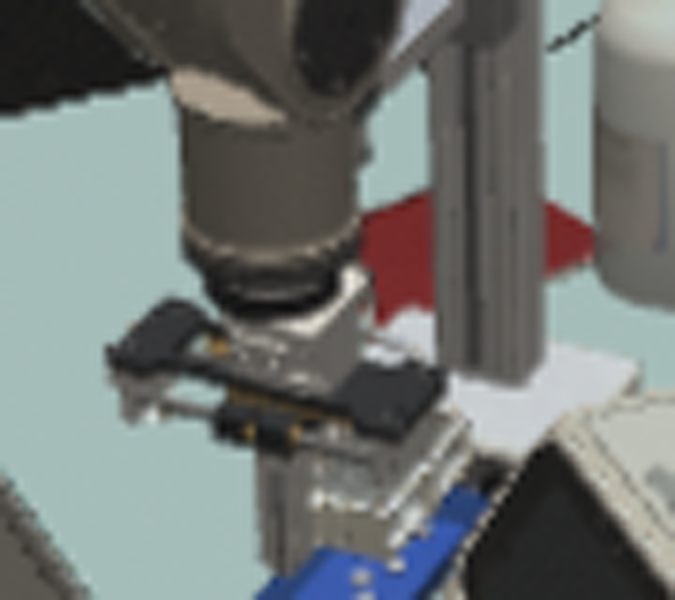

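```bash
python3 - <<'E'
from h import *
S=[]
for i in range(18): S.append(snapshot("scene").astype(float).mean(2))
S=np.array(S)
R=S[:,222:246,279:292]; C=S[:,205:215,300:312]
print([round(float(np.abs(x-R.mean(0)).mean()),2) for x in R]); print(np.abs(C-C.mean(0)).mean())
print(st()['t'])
E
```

```text
[0.31, 0.29, 0.32, 0.31, 0.29, 0.3, 0.33, 0.29, 0.3, 0.31, 0.29, 0.31, 0.3, 0.3, 0.3, 0.31, 0.28, 0.31]
0.26803840877915047
42.125
```

```bash
for i in 1 2 3; do python3 -m handwheel '[{"delta_pos":[0,-0.0004,0],"spin":0},{"delta_pos":[0,-0.0008,0],"spin":0},{"delta_pos":[0,-0.0012,0],"spin":0},{"delta_pos":[0,-0.0016,0],"spin":0},{"delta_pos":[0,-0.002,0],"spin":0}]'|egrep "pos"; done
python3 - <<'E'
from h import *
S=[]
for i in range(16): S.append(snapshot("scene").astype(float).mean(2))
S=np.array(S)
R=S[:,222:246,279:292]
print([round(float(np.abs(x-R.mean(0)).mean()),2) for x in R]); 
s=st(); r=s['ee_pos']-PIN; print(r@EX,r@EY,s['t'])
E
```

```text
ee_pos: [0.4382, 0.309, 0.0768]
ee_pos: [0.4366, 0.3077, 0.0768]
ee_pos: [0.435, 0.3065, 0.0768]
[0.7, 0.8, 0.77, 0.4, 0.42, 0.37, 0.39, 0.39, 0.4, 0.39, 0.41, 0.41, 0.39, 0.42, 0.4, 0.39]
-0.09229977182255168 0.0003812100108357059 44.8
```

```bash
for i in 1 2 3; do python3 -m handwheel '[{"delta_pos":[0,-0.0005,0],"spin":0},{"delta_pos":[0,-0.001,0],"spin":0},{"delta_pos":[0,-0.0015,0],"spin":0},{"delta_pos":[0,-0.002,0],"spin":0},{"delta_pos":[0,-0.0025,0],"spin":0}]'|egrep "pos"; done
python3 - <<'E'
from h import *
S=[]
for i in range(16): S.append(snapshot("scene").astype(float).mean(2))
S=np.array(S)
R=S[:,222:246,279:292]
print([round(float(np.abs(x-R.mean(0)).mean()),2) for x in R]); 
s=st(); r=s['ee_pos']-PIN; print(r@EX,r@EY,s['t'])
E
```

```text
ee_pos: [0.433, 0.3049, 0.0768]
ee_pos: [0.431, 0.3034, 0.0768]
ee_pos: [0.429, 0.3018, 0.0767]
[1.35, 1.28, 0.93, 0.82, 0.83, 0.92, 1.06, 1.25, 1.29, 0.99, 0.93, 0.81, 0.85, 0.94, 1.19, 1.34]
-0.09988953374485135 0.000383983224754785 47.475
```

```bash
python3 -m handwheel '[{"delta_pos":[0,-0.01,0],"spin":0},{"delta_pos":[0,-0.025,0],"spin":0},{"delta_pos":[0,-0.045,-0.01],"spin":0},{"delta_pos":[0.01,-0.055,-0.05],"spin":0},{"delta_pos":[0.04,-0.06,-0.1],"spin":0}]'|egrep "pos"
python3 -m handwheel '[{"delta_pos":[0.04,0,-0.04],"spin":0},{"delta_pos":[0.09,0.01,-0.07],"spin":0},{"delta_pos":[0.13,0.02,-0.09],"spin":0},{"delta_pos":[0.14,0.02,-0.09],"spin":0}]'
python3 - <<'E'
from h import *
import trk
for i in range(4): snapshot("scene")
t,o=trk.run(20); print(o.round(1).tolist(),t[-1])
E
```

```text
ee_pos: [0.3561, 0.2919, 0.1769]
t: 48.6
ee_pos: [0.2844, 0.4146, 0.2704]
orientation: [179.3, -1.0, 128.2]
contact_force: [0.7, 0.4, -0.7]
grip_width: 0.006
[[0.0, 0.0], [0.0, 0.0], [0.0, 0.0], [0.0, 0.0], [0.0, 0.0], [0.0, 0.0], [0.0, 0.0], [0.0, 0.0], [0.0, 0.0], [0.0, 0.0], [0.0, 0.0], [0.0, 0.0], [0.0, 0.0], [0.0, 0.0], [0.0, 0.0], [0.0, 0.0], [0.0, 0.0], [0.0, 0.0], [0.0, 0.0], [0.0, 0.0]] 49.75
```

```bash
python3 - <<'E'
from h import *
A=snapshot("scene")[:,:,::-1]; T=snapshot("top")[:,:,::-1]
cv2.imwrite("pics/z1.png",np.hstack([cv2.resize(A[175:250,240:310],(560,600),interpolation=cv2.INTER_CUBIC)]))
cv2.imwrite("pics/z2.png",T)
t0=cv2.imread("pics/top0.png"); d=np.abs(T.astype(int)-t0).max(2)>40; d=d.astype(np.uint8); n,l,st_,c=cv2.connectedComponentsWithStats(d)
print([tuple(x) for x in st_[1:] if x[4]>25])
print(mark("gate","scene",1),finder.spot_in("gate","scene")[:1],st()['t'])
E
```

```text
[(np.int32(202), np.int32(248), np.int32(45), np.int32(46), np.int32(930)), (np.int32(410), np.int32(252), np.int32(25), np.int32(14), np.int32(84)), (np.int32(404), np.int32(268), np.int32(35), np.int32(22), np.int32(202)), (np.int32(404), np.int32(290), np.int32(28), np.int32(17), np.int32(92)), (np.int32(138), np.int32(310), np.int32(171), np.int32(150), np.int32(4375)), (np.int32(19), np.int32(327), np.int32(238), np.int32(153), np.int32(8172)), (np.int32(331), np.int32(426), np.int32(24), np.int32(10), np.int32(63)), (np.int32(326), np.int32(431), np.int32(19), np.int32(13), np.int32(99)), (np.int32(361), np.int32(434), np.int32(23), np.int32(7), np.int32(53)), (np.int32(347), np.int32(437), np.int32(43), np.int32(43), np.int32(547)), (np.int32(233), np.int32(445), np.int32(33), np.int32(26), np.int32(293)), (np.int32(342), np.int32(450), np.int32(20), np.int32(11), np.int32(54)), (np.int32(343), np.int32(461), np.int32(13), np.int32(12), np.int32(68))]Traceback (most recent call last):
  File "<stdin>", line 7, in <module>
  File "h.py", line 21, in mark
    r=finder.mark_of(t,n);
ValueError: it knows: bail_mid, beaker, dip_coater, drip_tray, hook_pin, hook_seat, hook_tip, lug_front, marker, petri_dishes, shank, slide_rack, small_bottle, thermal_cycler, timer, tube_rack
```

View pics/z1.png

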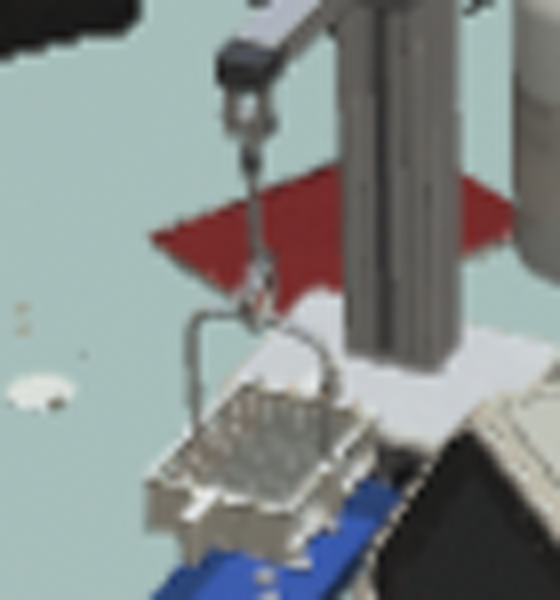

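View pics/z2.png

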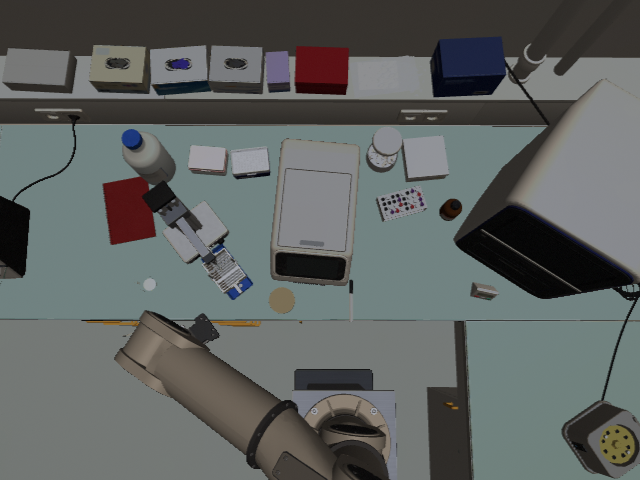

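```bash
python3 -c "
from station import sign_off,telemetry
print(telemetry.get_state()['t'],telemetry.get_state()['qd'].round(2)); print(sign_off())"
```

```text
49.9 [ 0.06  0.02 -0.02  0.01 -0.09 -0.03 -0.  ]
the job is handed in; nothing more can be done
None
```

The rack is hanging in the hook over the drip tray, and I handed the job in at 49.9 s with the robot clear of everything.

- **Stopping the hook:** I used the bail of the carried rack, not a finger, as the light touch on the mouth side of the shank. Camera frames afterwards showed the hook at rest.
- **First try at hanging:** My estimate of the pin was about 10 mm off, so the bail first came down on the hook's tip. The hook took about 8 N, with a peak reading equal to about 11.5 N. I lifted off, moved the bail inward and went down again.
- **Seating:** The force on the hook rose to about 5–6 N while the gate opened, then fell back to the rack's weight, which I took as the gate snapping shut. The bail met a firm stop at z ≈ 0.184 m; the expected seat is 0.1835 m.
- **Pressing:** I held about 9 N for a second, then about 13 N for half a second, then about 10 N for a second. These are forces on the hook including the rack's weight of about 2 N, and all readings stayed under 15 N.
- **Letting go:** After release the rack swung by about 4 mm, so I stilled it with closed fingers against its front lug and drew back slowly.

**Last checks:**
- Over 1 s the rack moved less than 0.1–0.2 pixel (about 1–2 mm), and it looked level.
- The before-and-after pictures from above showed changes only at the hook and rack, the spot where the rack had stood, and the robot.

**Not confirmed:**
- The gate could not be seen clearly in any picture, so "shut" rests on the force drop and the firm seat.
- The gripper could not be tilted, so I held the lug from straight above. The rack leaned about 1° while it was carried.

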